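# Stack glued modules under a weight

## Robot

A 6-joint arm with a two-finger parallel gripper is mounted at the origin on a cart in front of the work surface, level with it; the furniture and walls round the work are solid. World frame = base frame: x ahead of the robot, y to its left, z up, the work surface at z = 0. Lengths are in m, angles in rad, forces in N, time in s.
With the tool pointing down it reaches from about 0.375 to 0.9 m from the base axis. Payload 3.1 kg.
Tool frame: the origin (TCP) lies on the centre line of the jaws, within the pads' length; the fingertips stand 25 mm ahead of it and the grasp point (between the pads) lies 6 mm ahead of it; x points along the fingers, y is the direction in which the jaws open and shut, and the axes are right-handed (so a half turn about x gives the same grasp; the last joint's range is limited). The gripper opens to 87 mm and grips with 3 to 60 N. Pads are 19 mm wide; open, the fingers measure 117 mm over their backs; the gripper's body (75 mm by 190 mm) begins 51 mm behind the grasp point.
Start: joints at [-1.415, 0.527, 1.433, -0, 1.181, -0.178], TCP at [0.205, -0.59, 0.248] pointing down, gripper open.
Joint ranges: [-3.08, 3.08], [-0.75, 2.2], [0.22, 2.44], [-1.43, 4.57], [0, 2.65], [-2.85, 2.85]. Speed limits (rad/s): [2.79, 2.79, 3.14, 3.14, 3.14, 3.14].

## Interface

Orientations are given as a unit quaternion [x, y, z, w].
In Python, from rig import robot gives the robot as it stands. The module is installed in compiled form; this text tells all that it offers.
- The arm moves only by the tool move_arm, never from a script. Its argument "commands" is a list of rows, each a list of 5 numbers: the gripper's target within -1 to 1 (shut at 1, half-way at 0, fully open at -1), then the shift along the tool's x, y, z in mm, then the turn about the tool's x in degrees. A call has 1 to 8 rows; each row is the pose to reach, as a shift and turn from the pose commanded when the call began, along the tool's axes at that moment; what a row does not reach only later rows make up. A row lasts 1/12 s, in which the tool goes at most 41.7 mm and 7.16 degrees, less where a joint would pass 70% of its speed; a pose out of reach is approached as far as the arm can. A call with a gripper value outside its range is refused whole. The fingers move at their own pace and stop on an object; "newtons" is the grip in N (left out, the last holds). Time passes only in rows, so rows that repeat a pose let the fingers close. It gives the time, the measured TCP pose, the force and the opening at its end, in the units of the state.
- robot.get_obs(): the state, without advancing time (a new reading comes with each control period).
- robot.camera(name): name is "scene" or "top"; returns a dict with "image" (420x560x3 uint8, red, green, blue), "fx", "fy", "cx", "cy" (pixels), "distortion" ([k1, k2, p1, p2, k3] as OpenCV has them; the pictures are not rectified), "xyz" and "rotation" of the camera in the world. Camera axes: x right, y down, z forward; pixel columns grow to the right and rows downward; lengths in m; the calibration is good to about 2 mm. A picture is of the moment at which its call begins. There is no depth.
- robot.hand_in(): hands the job in, once; it reports no verdict.
Trained networks look in a picture, given as the dict that the camera call returned (one of the last four; its "shot" number tells which), for a name from the list of things; names that differ only in an ending like _2 or _b are one class to them, and where a whole thing is asked for, a point or a joint stands for the part that bears it (a point fixed in the world has none). Each returns a list of dicts, best first, with "p" (0 to 1); they miss things now and then, are a little off and sometimes report something else, mostly with a low value. They report only what shows in the picture. A call takes as long as a camera call. They do not tell look-alikes from the thing itself.
- robot.regions_of(picture, name): "pixels" (420x560 bool, what is visible of it) and "bbox" ([left, top, right, bottom] in pixels, round what is visible of it).
The state is a dict: "time": time; "q": joint angles; "joint_velocities": joint speeds; "joint_torque": joint torques, N m; "position": TCP position; "tool_rot": TCP orientation; "ft_force": force on the tool from outside, world axes, zero at the start; "moment": the same for the moment, N m; "grip_width": finger opening in m.
Only numpy, scipy, OpenCV 4.12 (cv2) and the standard library are available. Lean on these libraries where they do the work, as an engineer would, in place of code of your own. Each camera call takes 0.05 s, during which the arm holds its last target.

## Task

Two module covers have just been glued and must cure under pressure. In the cradle (the silver plate with green end stops) build one square, centred stack, lengthwise between the stops: first the module with the yellow dot, on it the brown separator plate, on that the module with the blue dot, and last the steel weight with its black bar on top. Let go of everything, and leave the red-dot module, the tape, the spool, the mug and the bottle standing where they are.

Things in the scene. Friction and masses are not known exactly. Their poses are not given: they have to be found in the camera images.
- yellow_module: closed module: silver-grey metal cover on a black box, round yellow dot on the cover. 89 (x) x 61 (y) mm, 18 mm high where things rest on it (small ridges reach 20), 0.16 kg, loose. Origin: centre of the underside; x along its length, z up. Grip across y: about 60 mm at the cover's edge, 54 at the foot
- blue_module: closed module: silver-grey metal cover on a black box, round blue dot on the cover. 89 (x) x 61 (y) mm, 18 mm high where things rest on it (small ridges reach 20), 0.16 kg, loose. Origin: centre of the underside; x along its length, z up. Grip across y: about 60 mm at the cover's edge, 54 at the foot
- red_module: closed module: silver-grey metal cover on a black box, round red dot on the cover. 89 (x) x 61 (y) mm, 18 mm high where things rest on it (small ridges reach 20), 0.16 kg, loose. Origin: centre of the underside; x along its length, z up. Grip across y: about 60 mm at the cover's edge, 54 at the foot. Not to be used: leave it where it lies
- separator: brown plate with grooved edges and six vent holes, 88 (x) x 54 (y) x 14 mm, loose, 0.09 kg. Origin: centre of the underside; x along its length, z up. Grip across y (54 mm)
- press_weight: dark steel slab 84 (x) x 54 (y) x 26 mm with an upright black bar on top, 60 (x) x 16 (y) mm, reaching from 25 to 61 mm above the underside; loose, 0.35 to 0.65 kg. Origin: centre of the underside; x along its length and along the bar, z up. Grip the bar across y (16 mm)
- cradle: fixed pale silver plate 126 (x) x 74 (y) mm, top 8 mm above the work surface; a green stop at each end, 106 mm apart inside, 50 mm wide (y), 10 mm above the plate. Long sides (+y, -y) open. Origin: centre of the underside; x from stop to stop, z up. Undersides in the finished stack: 8 (yellow-dot module), 26 (separator), 40 (blue-dot module), 58 mm (weight) above this origin
- tape: roll of black tape lying flat, 62 mm across, 19 mm high, loose; origin: centre of the underside. Leave it alone
- solder_spool: upright grey and white solder spool, 63 mm across, 70 mm high, loose; origin: centre of the underside. Leave it alone
- yellow_mug: yellow mug, 69 x 96 mm with its handle (handle towards -y), 68 mm high, loose; origin: underside, within 15 mm of its middle. Leave it alone
- flux_bottle: small brown dropper bottle, 33 mm across, 102 mm high, loose; origin: centre of the underside. Leave it alone
Mind the look-alikes: they are no part of the job. What is shaped like the blue_module but purple is not meant.

How it is judged:
On the way, in this order (a step that is already met when the one before it is completed fails the run):
1. the yellow-dot module lies in the cradle, let go (horizontal distance between yellow_module and cradle below 0.012 m and angle between the x axis of yellow_module and the x axis of cradle, either way round below 0.2 rad and angle between yellow_module's own z axis and vertical below 0.08 rad and z of yellow_module in the frame of cradle between 0.004 and 0.012 m and contact force between the fingers and yellow_module below 0.3 N and linear speed of yellow_module below 0.02 m/s), for 0.2 s.
2. the separator lies on the yellow-dot module, let go (horizontal distance between separator and cradle below 0.012 m and angle between the x axis of separator and the x axis of cradle, either way round below 0.2 rad and angle between separator's own z axis and vertical below 0.08 rad and z of separator in the frame of cradle between 0.022 and 0.03 m and contact force between the fingers and separator below 0.3 N and linear speed of separator below 0.02 m/s), for 0.2 s.
3. the blue-dot module lies on the separator, let go (horizontal distance between blue_module and cradle below 0.012 m and angle between the x axis of blue_module and the x axis of cradle, either way round below 0.2 rad and angle between blue_module's own z axis and vertical below 0.08 rad and z of blue_module in the frame of cradle between 0.036 and 0.044 m and contact force between the fingers and blue_module below 0.3 N and linear speed of blue_module below 0.02 m/s), for 0.2 s.
4. the weight stands on the blue-dot module, let go (horizontal distance between press_weight and cradle below 0.012 m and angle between the x axis of press_weight and the x axis of cradle, either way round below 0.2 rad and angle between press_weight's own z axis and vertical below 0.08 rad and z of press_weight in the frame of cradle between 0.054 and 0.062 m and contact force between the fingers and press_weight below 0.3 N and linear speed of press_weight below 0.02 m/s), for 0.2 s.
At the end, for the whole second after the job is handed in: In the cradle, upward: yellow-dot module, separator, blue-dot module, weight; each within 12 mm of its centre, 0.2 rad of its length, 0.08 rad of level, 4 mm of its height in the stack; all let go and at rest. Red-dot module, tape, spool, mug, bottle within 25 mm of where they stood (all of step 1 and all of step 2 and all of step 3 and all of step 4 and angular speed of each of yellow_module, separator, blue_module, press_weight below 0.1 rad/s and distance of each of red_module, tape, solder_spool, yellow_mug, flux_bottle from where it was at the start of the episode below 0.025 m); the robot touches nothing.
It fails at once if the red-dot module is moved more than 25 mm or tipped over (distance of red_module from where it was at the start of the episode above 0.025 m or angle between red_module's own z axis and vertical above 0.5 rad).
It fails at once if the roll of tape is moved more than 25 mm or tipped over (distance of tape from where it was at the start of the episode above 0.025 m or angle between tape's own z axis and vertical above 0.5 rad).
It fails at once if the solder spool is moved more than 25 mm or tipped over (distance of solder_spool from where it was at the start of the episode above 0.025 m or angle between solder_spool's own z axis and vertical above 0.5 rad).
It fails at once if the mug is moved more than 25 mm or tipped over (distance of yellow_mug from where it was at the start of the episode above 0.025 m or angle between yellow_mug's own z axis and vertical above 0.5 rad).
It fails at once if the bottle is moved more than 25 mm or tipped over (distance of flux_bottle from where it was at the start of the episode above 0.025 m or angle between flux_bottle's own z axis and vertical above 0.5 rad).
It also fails if it takes over 106 s, if anything falls off the work surface, if the arm or the gripper's body presses on something with over 40 N, if the wrist force passes 120 N, or if a joint passes its speed limit or range.

## Working session

There is one attempt and no reset: what is moved stays moved. The work goes in short steps, Python scripts to look and compute and a tool call to move; the robot and the scene stay as the last step left them, time stands still between calls to the robot, and variables do not carry over. Pictures are saved under pics/ and viewed, and the job is handed in when it is done.

Besides the shell and the picture viewer there is one more tool, called after "Emit:" as name(argument=value, ...), one argument or row to a line, values as JSON. move_arm: Moves the arm, as the interface text tells. Its arguments: {"type":"object","properties":{"commands":{"type":"array","items":{"type":"array","items":{"type":"number"}}},"newtons":{"type":"number"}},"required":["commands"]}

```bash
mkdir -p pics; python3 - <<'E'
from rig import robot
import cv2,numpy as np
o=robot.get_obs()
for k,v in o.items(): print(k,np.round(v,4))
for n in ["scene","top"]:
    c=robot.camera(n)
    cv2.imwrite(f"pics/{n}0.png",c["image"][:,:,::-1])
    print({k:v for k,v in c.items() if k!="image"})
E
```

```text
time 0.0
q [-1.4155  0.5285  1.4339 -0.      1.1814 -0.1785]
joint_velocities [-0.0011  0.0001  0.0002  0.0002 -0.0013 -0.0017]
joint_torque [-1.1000e-03 -4.4005e+01 -1.7659e+01  6.3300e-02  5.8200e-02 -2.0000e-04]
position [ 0.2047 -0.5898  0.2466]
tool_rot [ 0.6973  0.1182 -0.6973  0.1167]
ft_force [ 0.0029  0.5696 -0.0384]
moment [-0.0287 -0.0558  0.0097]
grip_width 0.0869
{'fx': 393.055543576459, 'fy': 393.055543576459, 'cx': 274.98698045508104, 'cy': 213.6637207965135, 'distortion': array([-0.10898267,  0.        ,  0.        ,  0.        ,  0.        ]), 'xyz': array([-0.09572634,  0.66765865,  0.71132952]), 'rotation': array([-0.41724417,  0.80403988, -0.37037869,  0.20554026]), 'shot': 1}
{'fx': 384.18546799298224, 'fy': 384.18546799298224, 'cx': 286.028913914928, 'cy': 207.61934579364433, 'distortion': array([0.03261079, 0.        , 0.        , 0.        , 0.        ]), 'xyz': array([0.43107501, 0.22600162, 0.95161797]), 'rotation': array([ 0.70463608, -0.70404993,  0.06365446, -0.0612356 ]), 'shot': 2}
```

View pics/scene0.png

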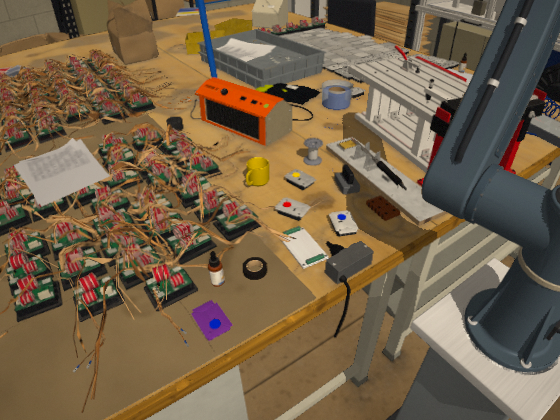

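View pics/top0.png

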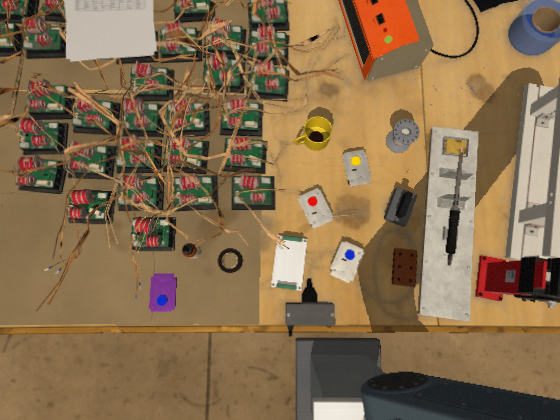

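The top view shows yellow dot (356,161), red (312,201), blue (349,255), weight (400,205), separator (404,267) and cradle (290,262). The purple look-alike is at (162,293).

```bash
cat > h.py <<'E'
from rig import robot
import cv2,numpy as np
from scipy.spatial.transform import Rotation as R
def K(c): return np.array([[c['fx'],0,c['cx']],[0,c['fy'],c['cy']],[0,0,1]])
def rays(c,px):
    u=cv2.undistortPoints(np.array(px,float).reshape(-1,1,2),K(c),c['distortion']).reshape(-1,2)
    d=np.c_[u,np.ones(len(u))]
    return R.from_quat(c['rotation']).as_matrix().dot(d.T).T
def onz(c,px,z):
    d=rays(c,px); s=(z-c['xyz'][2])/d[:,2]
    return c['xyz']+d*s[:,None]
def proj(c,P):
    Rm=R.from_quat(c['rotation']).as_matrix().T
    rv,_=cv2.Rodrigues(Rm); t=-Rm.dot(c['xyz'])
    return cv2.projectPoints(np.array(P,float).reshape(-1,1,3),rv,t,K(c),c['distortion'])[0].reshape(-1,2)
def tri(c1,p1,c2,p2):
    d1=rays(c1,[p1])[0];d2=rays(c2,[p2])[0]
    A=np.c_[d1,-d2]; s=np.linalg.lstsq(A,c2['xyz']-c1['xyz'],rcond=None)[0]
    a=c1['xyz']+d1*s[0]; b=c2['xyz']+d2*s[1]
    return (a+b)/2,np.linalg.norm(a-b)
def crop(c,box,f,name):
    x0,y0,x1,y1=box
    im=cv2.resize(c['image'][y0:y1,x0:x1],None,fx=f,fy=f,interpolation=cv2.INTER_CUBIC)
    cv2.imwrite('pics/'+name,im[:,:,::-1])
E
python3 - <<'E'
from h import *
import pickle
cs=robot.camera("scene")
ct=robot.camera("top")
pickle.dump((cs,ct),open('c0.pkl','wb'))
crop(ct,(250,130,450,330),3,'t1.png')
crop(cs,(230,130,440,290),3.8,'s1.png')
for n in ["yellow_module","blue_module","red_module","separator","press_weight","cradle","tape","solder_spool","yellow_mug","flux_bottle"]:
    for nm,c in(("s",cs),("t",ct)):
        for r in robot.regions_of(c,n):
            ys,xs=np.nonzero(r['pixels'])
            rect=cv2.minAreaRect(np.c_[xs,ys].astype(np.float32))
            print(n,nm,round(r['p'],2),np.round(r['bbox']),np.round([xs.mean(),ys.mean()],1),len(xs),np.round(rect[0],1),np.round(rect[1],1),round(rect[2],1))
E
```

```text
yellow_module s 0.63 [282. 170. 314. 191.] [298.8 178.8] 399 [298.3 178.9] [29.1 16.5] 26.6
yellow_module t 0.63 [345. 154. 371. 185.] [357.1 167.9] 776 [356.9 168.4] [35.1 23.9] 76.6
blue_module s 0.93 [330. 211. 359. 234.] [342.7 222.7] 551 [342.6 222.7] [29.2 21.8] 65.2
blue_module s 0.82 [198. 300. 233. 345.] [211.6 319.5] 995 [211.7 319.3] [36.4 29.6] 57.5
blue_module t 0.9 [147. 274. 180. 312.] [162.5 292.3] 1005 [162.8 292.1] [27.2 39.8] 5.2
blue_module t 0.65 [332. 241. 362. 283.] [346.8 261.1] 885 [346.9 261.3] [25.2 36.5] 22.4
red_module s 0.92 [274. 197. 313. 221.] [291.2 208.2] 511 [291.4 208.5] [32.6 18.3] 18.4
separator s 0.68 [366. 192. 399. 218.] [382.7 207.3] 432 [382.7 207.3] [32. 16.] 40.9
separator s 0.18 [332. 165. 362. 192.] [346.3 179.8] 521 [346.3 180.1] [30.8 20. ] 58.0
separator t 0.97 [392. 249. 415. 286.] [403.8 266.8] 880 [404. 267.] [38. 24.] 90.0
press_weight s 0.7 [332. 163. 358. 194.] [346.5 180.5] 498 [345.7 180.4] [30.  19.7] 63.4
press_weight s 0.41 [244. 256. 271. 283.] [255.4 268.2] 483 [255.5 268.5] [23. 25.] 90.0
press_weight t 0.82 [385. 184. 
[... 384 characters left out ...]
 25.] 90.0
tape s 0.5 [302. 139. 323. 166.] [312.5 151.6] 412 [312.5 151. ] [28. 19.] 90.0
tape t 0.65 [218. 247. 240. 269.] [229.2 259.6] 300 [229.  259.5] [23. 24.] 90.0
solder_spool s 0.61 [304. 137. 322. 165.] [312.5 151.6] 420 [312.5 151.5] [18.2 27.3] 3.2
solder_spool t 0.88 [386. 119. 416. 151.] [402.3 135.5] 761 [402. 135.] [25.5 35.4] 45.0
yellow_mug s 0.75 [246. 157. 268. 186.] [257.3 170.9] 593 [257. 171.] [28. 22.] 90.0
yellow_mug t 0.62 [295. 116. 332. 148.] [315.7 133.3] 878 [314.6 132.2] [32.9 34.8] 18.4
flux_bottle s 0.76 [210. 254. 226. 284.] [216.  270.2] 383 [215.9 268.8] [34.1 13.9] 78.7
flux_bottle t 0.53 [182. 245. 199. 256.] [190.9 250.2] 182 [191. 250.] [12. 16.] 90.0
```

View pics/t1.png

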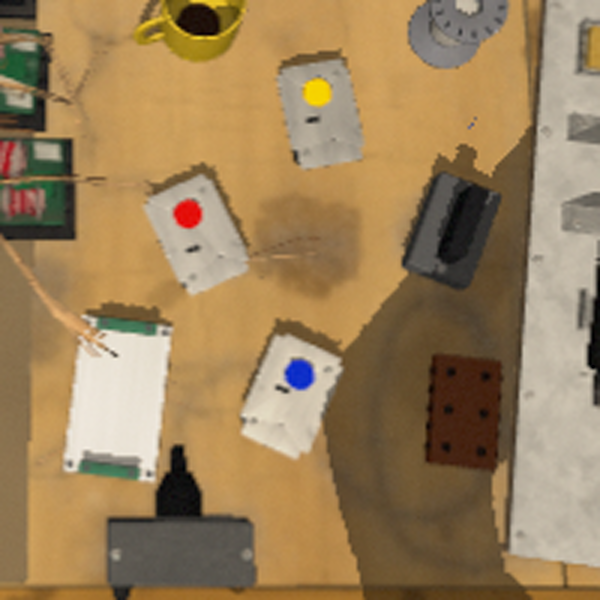

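View pics/s1.png

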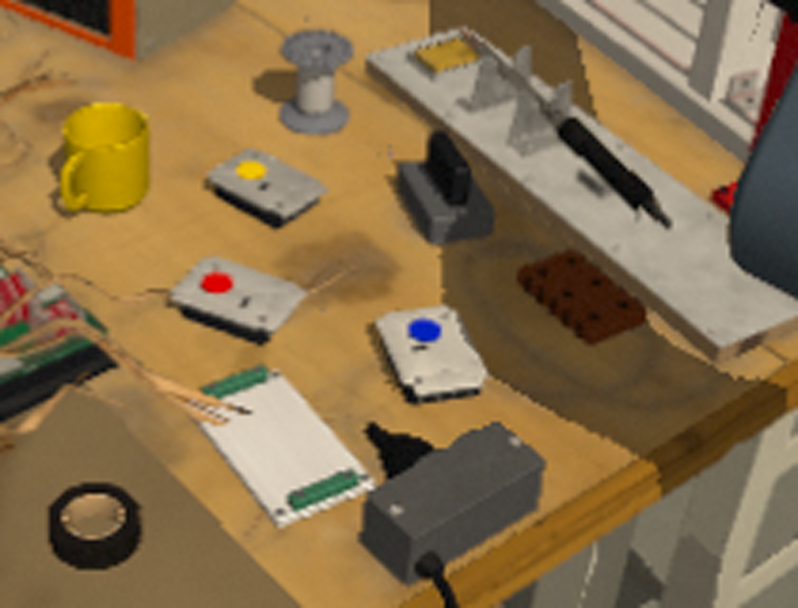

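```bash
cat > fit.py <<'E'
from h import *
from scipy.optimize import minimize
def box(lx,ly,z0,z1): return np.array([[sx*lx/2,sy*ly/2,z] for z in(z0,z1) for sx in(-1,1) for sy in(-1,1)])
mod=[box(.089,.061,.006,.018),box(.083,.054,0,.01)]
MODEL=dict(yellow_module=mod,blue_module=mod,red_module=mod,separator=[box(.088,.054,0,.014)],
 press_weight=[box(.084,.054,0,.026),box(.06,.016,.025,.061)],
 cradle=[box(.126,.074,0,.008)])
def pts(b,x): # x,y,yaw,z
    c,s=np.cos(x[2]),np.sin(x[2]); M=np.array([[c,-s,0],[s,c,0],[0,0,1]])
    return b@M.T+[x[0],x[1],x[3]]
def render(c,name,x,S=4):
    im=np.zeros((420*S,560*S),np.uint8)
    for b in MODEL[name]:
        p=proj(c,pts(b,x)); h=cv2.convexHull(((p+.5)*S*16).astype(np.int32))
        cv2.fillConvexPoly(im,h,255,shift=4)
    return cv2.resize(im,(560,420),interpolation=cv2.INTER_AREA)/255.
def fit(name,views,x0,freez=False):
    def cost(v):
        x=np.array([v[0]/1000,v[1]/1000,v[2]/50,(0 if freez else v[3]/1000)])
        t=0
        for c,m in views:
            r=render(c,name,x); t+=np.abs(r-m).sum()/m.sum()
        return t
    v0=np.array([x0[0]*1000,x0[1]*1000,x0[2]*50,0])
    sim=np.vstack([v0]+[v0+d for d in np.diag([8,8,8,5])])
    if freez: v0=v0[:3];sim=sim[:4,:3]
    r=minimize(cost,v0,method='Nelder-Mead',options=dict(initial_simplex=sim,xatol=.1,fatol=1e-4,maxiter=300))
    v=list(r.x)+[0]*(4-len(r.x))
    return np.array([v[0]/1000,v[1]/1000,v[2]/50,v[3]/1000]),r.fun
E
python3 - <<'E'
from fit import *
import pickle
cs=robot.camera("scene");ct=robot.camera("top")
ims=cs['image'].copy();imt=ct['image'].copy()
guess=dict(yellow_module=(356,168,1.8-1.57),blue_module=(347,261,1.1-1.57),red_module=(314,206,2.0-1.57),separator=(404,267,0),press_weight=(400,205,-.4),cradle=(290,262,-.1))
res={}
for n,(u,v,a) in guess.items():
    vs=[]
    g=onz(ct,[(u,v)],0.01)[0]
    for c in(cs,ct):
        pg=proj(c,[g])[0]
        for r in robot.regions_of(c,n):
            ys,xs=np.nonzero(r['pixels'])
            if np.hypot(*(pg-[xs.mean(),ys.mean()]))<14: vs.append((c,r['pixels'].astype(float)));break
    if not vs: print(n,'none');continue
    for a0 in (a,):
        x,f=fit(n,vs,(g[0],g[1],a0)); 
        x2,f2=fit(n,vs,(x[0],x[1],x[2]),True)
    res[n]=x2
    print(n,len(vs),np.round(x,4),round(f,3),'| z=0:',np.round(x2,4),round(f2,3))
    for b in MODEL[n]:
        for c,im in((cs,ims),(ct,imt)):
            pass
pickle.dump(res,open('res.pkl','wb'))
def ov(c,bx,f,name):
    x0,y0,x1,y1=bx
    im=cv2.resize(c['image'][y0:y1,x0:x1],None,fx=f,fy=f,interpolation=cv2.INTER_CUBIC)
    for n,x in res.items():
        for b in MODEL[n]:
            p=proj(c,pts(b,x)); p=(p+.5-[x0,y0])*f
            for q in(p[:4],p[4:]):
                cv2.polylines(im,[q[[0,1,3,2]].astype(np.int32)],True,(255,0,255) ,1)
    cv2.imwrite('pics/'+name,im[:,:,::-1])
ov(ct,(250,130,450,330),3,'t2.png')
ov(cs,(230,130,440,290),3.8,'s2.png')
E
```

```text
yellow_module 2 [ 0.7024  0.0442  0.1573 -0.002 ] 0.231 | z=0: [0.7019 0.0455 0.1536 0.    ] 0.25
blue_module 2 [ 0.4675  0.0759 -0.4959 -0.0017] 0.311 | z=0: [ 0.4677  0.0761 -0.4908  0.    ] 0.318
red_module 2 [ 0.6002  0.1495  0.4281 -0.0049] 0.237 | z=0: [0.5989 0.1514 0.4219 0.    ] 0.293
separator 2 [ 0.4551 -0.066  -0.122  -0.0038] 0.229 | z=0: [ 0.4542 -0.0636 -0.1362  0.    ] 0.262
press_weight 2 [ 0.6027 -0.0597 -0.4101 -0.0022] 0.193 | z=0: [ 0.6016 -0.0583 -0.4232  0.    ] 0.2
cradle 2 [ 0.4667  0.215  -0.1217 -0.0041] 0.201 | z=0: [ 0.4659  0.216  -0.1318  0.    ] 0.234
```

View pics/t2.png

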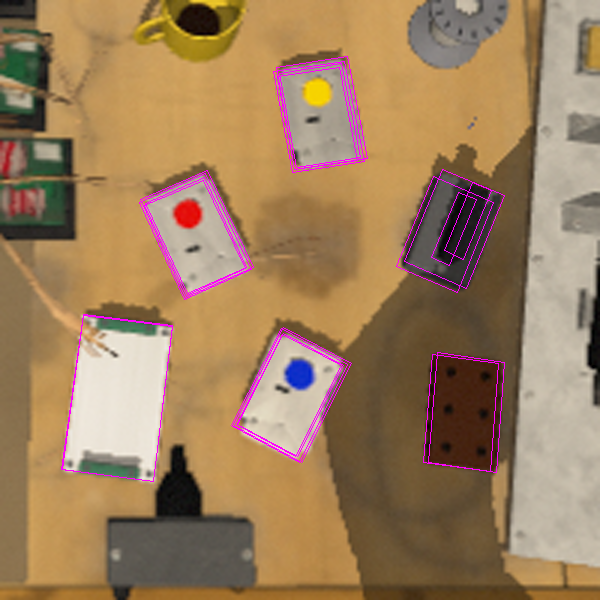

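View pics/s2.png

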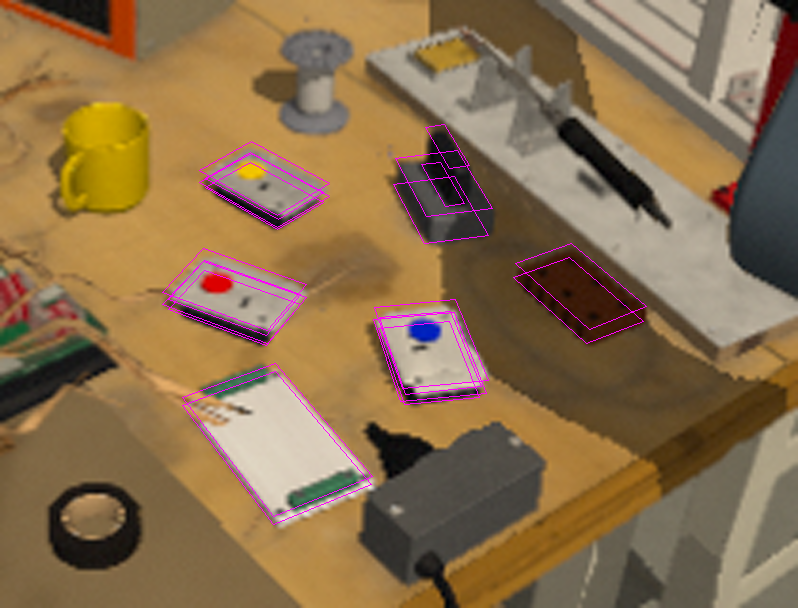

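```bash
python3 - <<'E'
from fit import *
import pickle
cs,ct=pickle.load(open('c0.pkl','rb'))
S=lambda x,y:(230+x/3.8-.5,130+y/3.8-.5)
T=lambda x,y:(250+x/3-.5,130+y/3-.5)
for n,s,t in [('wire end',S(248,410),T(116,354)),('plate corner',S(722,348),T(510,553)),('iron end',S(668,222),(448.5,264)),('handle start',S(565,125),(454,208)),
 ('box -y+x',S(500,424),T(254,518)),('box +y+x',S(363,490),T(107,520)),('ydot',S(251,171),T(317,93)),('bdot',S(425,330),T(299,374)),('rdot',S(218,283),T(188,214)),
 ('holder peak',S(524,50),(453,163)),('holder2',S(565,83),(453,198)),
 ('mug top c',S(105,115),T(200,18)),('spool top',S(317,45),(405,131)),('sep hole mid',S(561,291),T(449,409)),('bar top far',S(440,133),(405,192))]:
    p,e=tri(cs,s,ct,t); print(n,np.round(p,4),round(e,4))
for px in [T(523,440),T(528,330),T(535,130)]: print(onz(ct,[px],.02))
E
```

```text
wire end [0.4993 0.2159 0.0062] 0.0042
plate corner [ 0.3443 -0.0924  0.0134] 0.0028
iron end [ 0.4601 -0.1642  0.0253] 0.0027
handle start [ 0.5921 -0.1824  0.0391] 0.0048
box -y+x [0.3701 0.1086 0.0325] 0.0064
box +y+x [0.3703 0.2237 0.0414] 0.003
ydot [0.719  0.0473 0.0153] 0.0021
bdot [0.483  0.0688 0.0158] 0.0032
rdot [0.6146 0.1569 0.0157] 0.0028
holder peak [ 0.6821 -0.1911  0.0659] 0.0455
holder2 [ 0.6024 -0.1718  0.0777] 0.0235
mug top c [0.7604 0.1545 0.0881] 0.0063
spool top [ 0.7753 -0.0646  0.0703] 0.0032
sep hole mid [ 0.4576 -0.0489  0.0128] 0.0029
bar top far [ 0.6245 -0.0639  0.0592] 0.0122
[[ 0.43234683 -0.10497103  0.02      ]]
[[ 0.51959648 -0.11467894  0.02      ]]
[[ 0.68615851 -0.13096067  0.02      ]]
```

```bash
python3 - <<'E'
from fit import *
import pickle
cs,ct=pickle.load(open('c0.pkl','rb'))
crop(cs,(360,0,560,210),3.8,'s3.png')
crop(ct,(420,60,560,340),2.1,'t3.png')
o=robot.get_obs(); print(R.from_quat(o['tool_rot']).as_matrix().round(3))
E
```

```text
[[-0.     0.328 -0.945]
 [ 0.    -0.945 -0.328]
 [-1.    -0.     0.   ]]
```

View pics/s3.png

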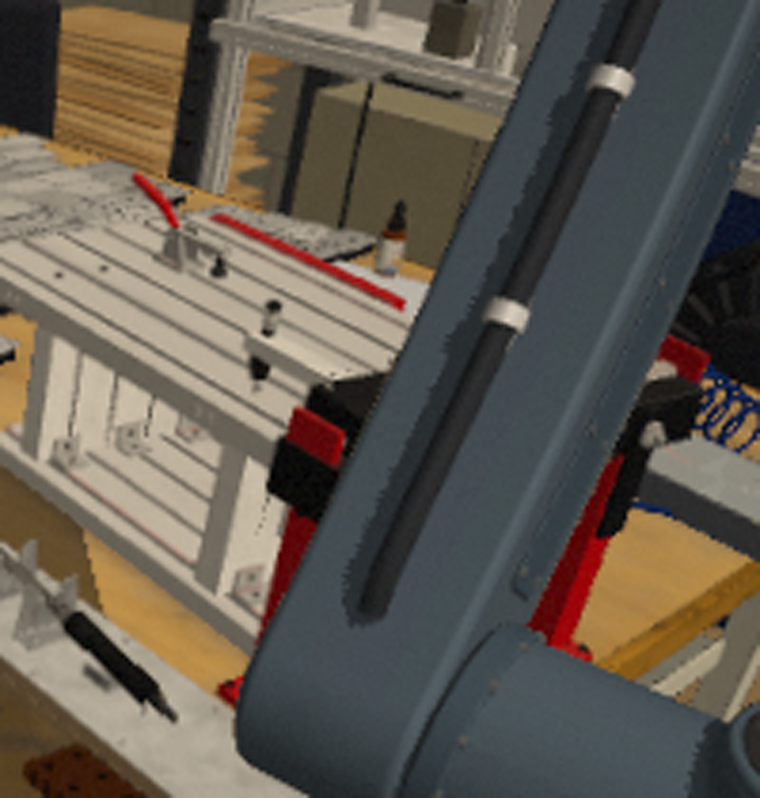

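View pics/t3.png

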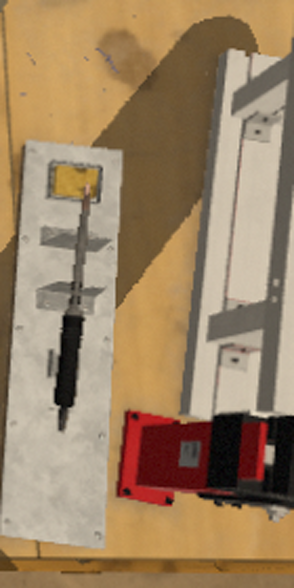

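```bash
cat > plan.py <<'E'
from h import *
def plan(x,y,z,yaw):
    o=robot.get_obs(); M=R.from_quat(o['tool_rot']).as_matrix()
    cy=np.degrees(np.arctan2(M[1,1],M[0,1])); d=np.array([x,y,z])-o['position']
    t=-(yaw-cy)
    print('t',round(o['time'],2),'pos',o['position'].round(4),'jawyaw',round(cy,2),'xaxis',M[:,0].round(3),'w',round(o['grip_width'],4),'q',np.round(o['q'],2),'F',np.round(o['ft_force'],1))
    print('SHIFT mm',(M.T@d*1000).round(1),'TURN',round(t,1),'or',round(t-360*np.sign(t),1))
if __name__=='__main__':
    import sys; plan(*map(float,sys.argv[1:]))
E
python3 plan.py 0.702 0.0455 0.40 99; python3 -c "
from h import *
import pickle
cs,ct=pickle.load(open('c0.pkl','rb'))
print(tri(cs,(444,110),ct,(541,272)))"
```

```text
t 1.9 pos [ 0.2048 -0.5905  0.2475] jawyaw -70.87 xaxis [-0.  0. -1.] w 0.0871 q [-1.42  0.53  1.43 -0.    1.18 -0.18] F [-0.4  0.1  0.4]
SHIFT mm [-152.5 -438.  -678.1] TURN -169.9 or 190.1
(array([ 0.43746852, -0.22296174,  0.26664092]), np.float64(0.008380701197003997))
```

Emit:
move_arm(
  commands=[
    [-1, -40, 0, 0, 0],
    [-1, -80, 0, 0, 0],
    [-1, -120, 0, 0, 0],
    [-1, -160, 0, 0, 0],
    [-1, -160, 0, 0, 0],
  ],
)

```text
time: 2.32
position: [0.2056, -0.594, 0.4178]
tool_rot: [-0.697, -0.111, 0.697, -0.124]
ft_force: [0.5, -1.2, 2.0]
grip_width: 0.0871
```

```bash
python3 plan.py 0.702 0.0455 0.40 99
```

```text
t 2.32 pos [ 0.2056 -0.594   0.4178] jawyaw -70.86 xaxis [ 0.003 -0.019 -1.   ] w 0.0871 q [-1.42  0.39  1.2   0.    1.54 -0.18] F [ 0.5 -1.2  2. ]
SHIFT mm [   7.4 -441.6 -678.7] TURN -169.9 or 190.1
```

Emit:
move_arm(
  commands=[
    [-1, 0, -18, -28, -7],
    [-1, 0, -36, -56, -14],
    [-1, 0, -55, -85, -21],
    [-1, 0, -73, -113, -28],
    [-1, 0, -92, -141, -35],
    [-1, 0, -110, -170, -42],
    [-1, 0, -129, -198, -49],
    [-1, 0, -147, -226, -56],
  ],
)

```text
time: 2.98
position: [0.3708, -0.3759, 0.4075]
tool_rot: [0.559, 0.433, -0.559, 0.433]
ft_force: [0.7, -0.7, 0.1]
grip_width: 0.0869
```

```bash
python3 plan.py 0.702 0.0455 0.40 99
```

```text
t 2.98 pos [ 0.3708 -0.3759  0.4075] jawyaw -14.54 xaxis [ 0. -0. -1.] w 0.0869 q [-1.    0.24  1.44  0.    1.46 -0.75] F [ 0.7 -0.7  0.1]
SHIFT mm [   7.5  214.8 -491. ] TURN -113.5 or 246.5
```

Emit:
move_arm(
  commands=[
    [-1, 0, 14, -32, -7],
    [-1, 0, 28, -64, -14],
    [-1, 0, 42, -96, -21],
    [-1, 0, 56, -128, -28],
    [-1, 0, 70, -160, -35],
    [-1, 0, 84, -192, -42],
    [-1, 0, 98, -224, -49],
    [-1, 0, 112, -256, -56],
  ],
)

```text
time: 3.65
position: [0.5449, -0.1573, 0.4075]
tool_rot: [0.291, 0.645, -0.291, 0.645]
ft_force: [0.7, -0.5, -0.7]
grip_width: 0.0871
```

```bash
python3 plan.py 0.702 0.0455 0.12 99
```

```text
t 3.65 pos [ 0.5449 -0.1573  0.4075] jawyaw 41.47 xaxis [ 0. -0. -1.] w 0.0871 q [-0.48  0.3   1.35 -0.    1.48 -1.2 ] F [ 0.7 -0.5 -0.7]
SHIFT mm [287.5 252.  -47.9] TURN -57.5 or 302.5
```

Emit:
move_arm(
  commands=[
    [-1, 0, 36, -7, -7],
    [-1, 0, 72, -14, -14],
    [-1, 10, 108, -20, -21],
    [-1, 30, 144, -27, -28],
    [-1, 60, 180, -34, -35],
    [-1, 90, 210, -40, -42],
    [-1, 120, 235, -45, -49],
    [-1, 150, 252, -48, -56],
  ],
)

```text
time: 4.32
position: [0.7039, 0.0455, 0.2566]
tool_rot: [-0.047, 0.705, 0.047, 0.706]
ft_force: [1.1, -0.1, 0.8]
grip_width: 0.0871
```

```bash
python3 plan.py 0.702 0.0455 0.08 99
python3 - <<'E'
from fit import *
ct=robot.camera("top"); crop(ct,(250,90,450,290),3,'t4.png')
E
```

```text
t 4.32 pos [0.7039 0.0455 0.2566] jawyaw 97.56 xaxis [ 0.003  0.    -1.   ] w 0.0871 q [-0.09  0.63  1.2   0.    1.31 -1.8 ] F [ 1.1 -0.1  0.8]
SHIFT mm [176.6   0.3  -2.3] TURN -1.4 or 358.6
```

View pics/t4.png

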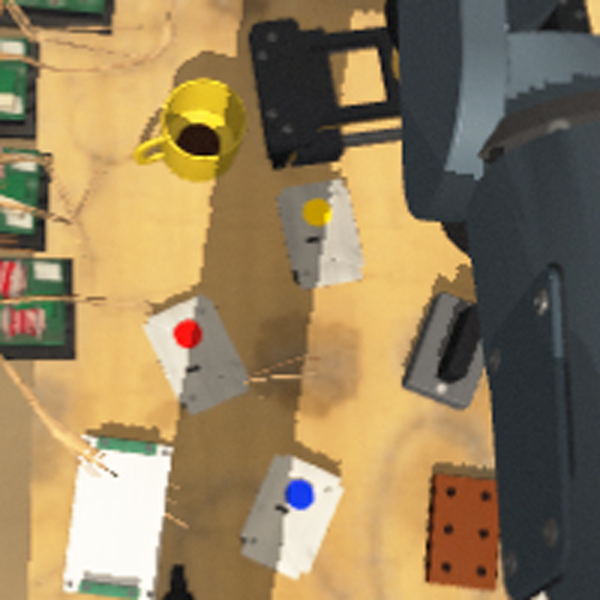

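Emit:
move_arm(
  commands=[
    [-1, 30, 0, -2, -1.4],
    [-1, 60, 0, -2, -1.4],
    [-1, 90, 0, -2, -1.4],
    [-1, 120, 0, -2, -1.4],
    [-1, 140, 0, -2, -1.4],
    [-1, 150, 0, -2, -1.4],
    [-1, 155, 0, -2, -1.4],
    [-1, 155, 0, -2, -1.4],
  ],
)

```text
time: 5.03
position: [0.7001, 0.0426, 0.1018]
tool_rot: [-0.052, 0.706, 0.052, 0.705]
ft_force: [0.1, -0.1, -0.8]
grip_width: 0.087
```

```bash
python3 plan.py 0.702 0.0455 0.030 99
python3 - <<'E'
from fit import *
ct=robot.camera("top"); crop(ct,(290,90,450,230),4,'t5.png')
ct=robot.camera("scene"); crop(ct,(230,110,370,220),5,'s5.png')
E
```

```text
t 5.03 pos [0.7001 0.0426 0.1018] jawyaw 98.5 xaxis [-0.001  0.    -1.   ] w 0.087 q [-0.1   0.8   1.33 -0.    1.02 -1.82] F [ 0.1 -0.1 -0.8]
SHIFT mm [71.8  2.5  2.4] TURN -0.5 or 359.5
```

View pics/t5.png

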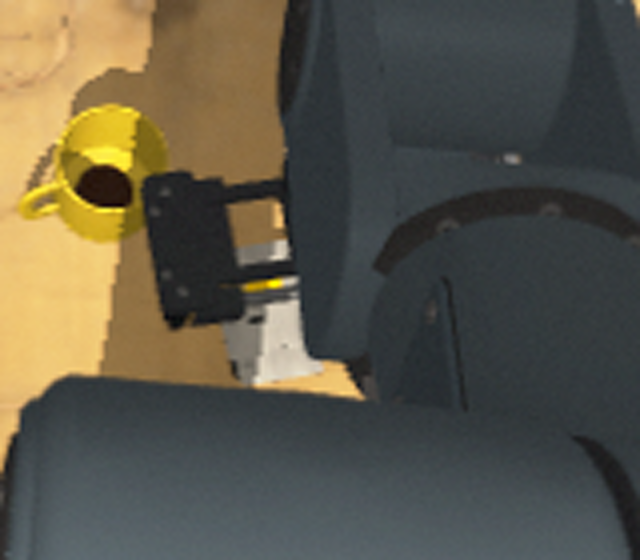

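View pics/s5.png

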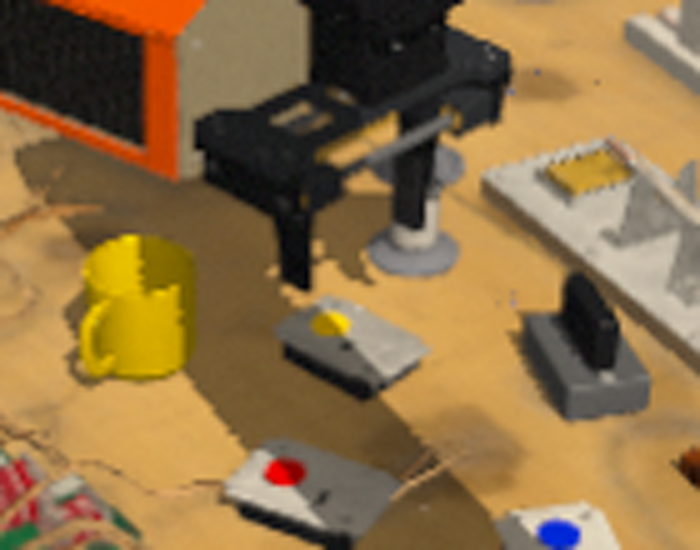

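```bash
python3 plan.py 0.687 0.043 0.030 99
```

```text
t 5.13 pos [0.7015 0.0426 0.1041] jawyaw 98.51 xaxis [ 0.003 -0.    -1.   ] w 0.0869 q [-0.1   0.79  1.33  0.    1.02 -1.82] F [0.1 0.8 0.8]
SHIFT mm [ 74.    2.6 -14.5] TURN -0.5 or 359.5
```

Emit:
move_arm(
  commands=[
    [-1, 0, 2, -8, -0.5],
    [-1, 15, 2, -14, -0.5],
    [-1, 40, 2, -14, -0.5],
    [-1, 60, 2, -14, -0.5],
    [-1, 70, 2, -14, -0.5],
    [-1, 72, 2, -14, -0.5],
    [-1, 72, 2, -14, -0.5],
  ],
)

```text
time: 5.72
position: [0.6863, 0.0427, 0.0309]
tool_rot: [-0.056, 0.705, 0.056, 0.705]
ft_force: [-1.0, -0.9, 0.1]
grip_width: 0.0871
```

Emit:
move_arm(
  commands=[
    [0, 0, 0, 0, 0],
    [1, 0, 0, 0, 0],
    [1, 0, 0, 0, 0],
    [1, 0, 0, 0, 0],
    [1, 0, 0, 0, 0],
    [1, 0, 0, 0, 0],
  ],
  newtons=20,
)

```text
time: 6.22
position: [0.6866, 0.0426, 0.0312]
tool_rot: [-0.056, 0.705, 0.056, 0.705]
ft_force: [-0.3, -0.6, 1.6]
grip_width: 0.0598
```

```bash
python3 plan.py 0.687 0.043 0.030 99
python3 - <<'E'
from fit import *
ct=robot.camera("scene"); crop(ct,(230,110,370,220),5,'s6.png')
E
```

```text
t 6.22 pos [0.6866 0.0426 0.0312] jawyaw 99.03 xaxis [ 0.001 -0.    -1.   ] w 0.0598 q [-0.1   0.88  1.39 -0.    0.87 -1.83] F [-0.3 -0.6  1.6]
SHIFT mm [1.2 0.3 0.4] TURN 0.0 or -360.0
```

View pics/s6.png

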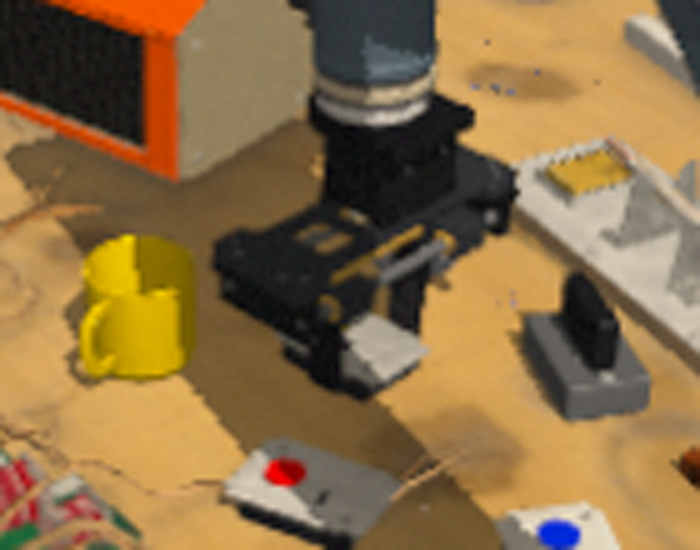

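Emit:
move_arm(
  commands=[
    [1, -20, 0, 0, 0],
    [1, -50, 0, 0, 0],
    [1, -85, 0, 0, 0],
    [1, -110, 0, 0, 0],
    [1, -120, 0, 0, 0],
    [1, -120, 0, 0, 0],
  ],
)

```text
time: 6.77
position: [0.688, 0.0426, 0.1535]
tool_rot: [-0.056, 0.703, 0.055, 0.707]
ft_force: [0.5, -0.1, -1.1]
grip_width: 0.0594
```

```bash
python3 plan.py 0.4515 0.2175 0.15 82.7
```

```text
t 6.77 pos [0.688  0.0426 0.1535] jawyaw 99.03 xaxis [ 0.006 -0.001 -1.   ] w 0.0594 q [-0.1   0.72  1.34  0.    1.08 -1.83] F [ 0.5 -0.1 -1.1]
SHIFT mm [   2.   209.9 -206.1] TURN 16.3 or -343.7
```

Emit:
move_arm(
  commands=[
    [1, 0, 21, -20, 2],
    [1, 0, 48, -47, 4],
    [1, 0, 75, -74, 6],
    [1, 0, 102, -100, 8],
    [1, 0, 129, -127, 10],
    [1, 0, 156, -153, 12],
    [1, 0, 183, -180, 14],
    [1, 0, 210, -206, 16.3],
  ],
)

```text
time: 7.43
position: [0.4465, 0.2181, 0.1485]
tool_rot: [0.045, 0.707, -0.046, 0.704]
ft_force: [0.4, 1.3, -1.6]
grip_width: 0.0597
```

```bash
python3 plan.py 0.4515 0.2175 0.06 82.7
```

```text
t 7.43 pos [0.4465 0.2181 0.1485] jawyaw 82.58 xaxis [-0.005 -0.001 -1.   ] w 0.0597 q [ 0.23  0.51  1.84  0.    0.79 -1.21] F [ 0.4  1.3 -1.6]
SHIFT mm [88.5  0.2  5.5] TURN -0.1 or 359.9
```

Emit:
move_arm(
  commands=[
    [1, 20, 0, 0, 0],
    [1, 45, 0, 0, 0],
    [1, 70, 0, 0, 0],
    [1, 80, 0, 0, 0],
    [1, 80, 0, 0, 0],
    [1, 80, 0, 0, 0],
  ],
)

```text
time: 7.93
position: [0.449, 0.2174, 0.0694]
tool_rot: [0.045, 0.707, -0.045, 0.705]
ft_force: [0.8, 0.1, -2.8]
grip_width: 0.0597
```

```bash
python3 plan.py 0.4515 0.2175 0.04 82.7
python3 - <<'E'
from fit import *
ct=robot.camera("scene"); crop(ct,(230,180,370,290),5,'s7.png')
ct=robot.camera("top"); crop(ct,(230,180,390,320),4,'t7.png')
E
```

```text
t 7.93 pos [0.449  0.2174 0.0694] jawyaw 82.71 xaxis [-0.003 -0.001 -1.   ] w 0.0597 q [ 0.23  0.66  1.88 -0.    0.6  -1.22] F [ 0.8  0.1 -2.8]
SHIFT mm [29.4  0.4  2.6] TURN 0.0 or -360.0
```

View pics/s7.png

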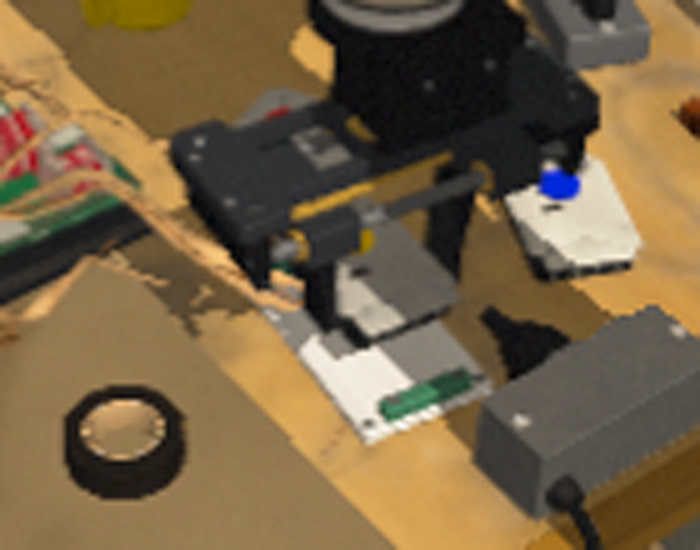

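View pics/t7.png

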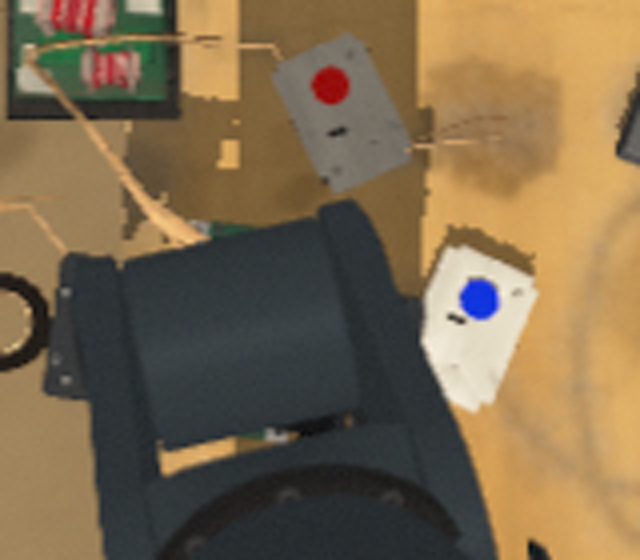

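Emit:
move_arm(
  commands=[
    [1, 8, 0, 2, 0],
    [1, 16, 0, 2, 0],
    [1, 22, 0, 2, 0],
    [1, 26, 0, 2, 0],
    [1, 28, 0, 2, 0],
    [1, 28, 0, 2, 0],
    [1, 28, 0, 2, 0],
  ],
)

```text
time: 8.62
position: [0.4518, 0.2175, 0.0424]
tool_rot: [0.045, 0.706, -0.045, 0.706]
ft_force: [0.1, -0.1, -1.4]
grip_width: 0.0596
```

```bash
python3 plan.py 0.4515 0.2175 0.0395 82.7
python3 - <<'E'
from fit import *
ct=robot.camera("scene"); crop(ct,(230,180,370,290),5,'s8.png')
E
```

```text
t 8.62 pos [0.4518 0.2175 0.0424] jawyaw 82.72 xaxis [-0. -0. -1.] w 0.0596 q [ 0.23  0.72  1.89  0.    0.54 -1.22] F [ 0.1 -0.1 -1.4]
SHIFT mm [ 2.9 -0.  -0.2] TURN 0.0 or -360.0
```

View pics/s8.png

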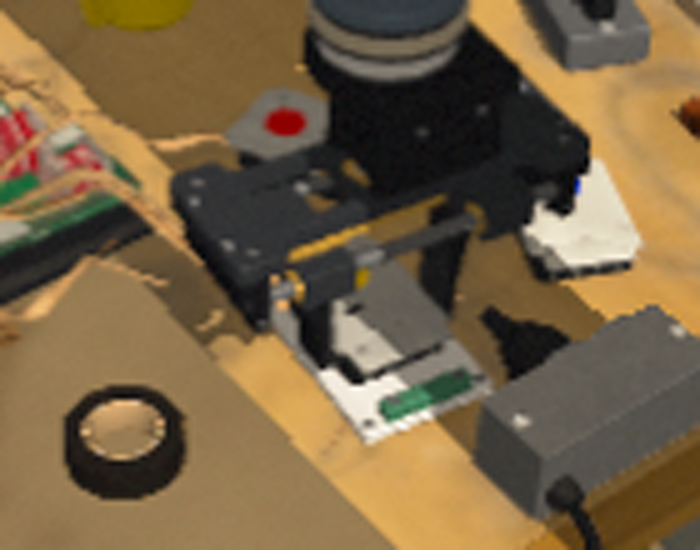

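Emit:
move_arm(
  commands=[
    [1, 1.5, 0, 0, 0],
    [1, 3, 0, 0, 0],
    [1, 3, 0, 0, 0],
    [-0.8, 3, 0, 0, 0],
    [-0.8, 3, 0, 0, 0],
    [-0.8, 3, 0, 0, 0],
    [-0.8, 3, 0, 0, 0],
  ],
)

```text
time: 9.25
position: [0.452, 0.2176, 0.0397]
tool_rot: [0.045, 0.706, -0.045, 0.706]
ft_force: [0.1, 0.0, 0.2]
grip_width: 0.0752
```

Emit:
move_arm(
  commands=[
    [-0.8, -10, 0, 0, 0],
    [-0.8, -40, 0, 0, 0],
    [-0.8, -80, 0, 0, 0],
    [-0.8, -120, 0, 0, 0],
    [-0.8, -150, 0, 0, 0],
    [-0.8, -160, 0, 0, 0],
    [-0.8, -160, 0, 0, 0],
  ],
)

```text
time: 9.83
position: [0.4537, 0.2181, 0.2036]
tool_rot: [0.046, 0.703, -0.044, 0.709]
ft_force: [-0.0, -0.3, -0.3]
grip_width: 0.0779
```

```bash
python3 plan.py 0.455 -0.065 0.20 82.7
```

```text
t 9.83 pos [0.4537 0.2181 0.2036] jawyaw 82.74 xaxis [ 0.008  0.002 -1.   ] w 0.0779 q [ 0.23  0.43  1.79  0.    0.92 -1.22] F [-0.  -0.3 -0.3]
SHIFT mm [   3.1 -280.6   37. ] TURN 0.0 or -360.0
```

Move over to the separator (away from the cradle), then look at the result.

Emit:
move_arm(
  commands=[
    [-0.8, 0, -36, 5, 0],
    [-0.8, 0, -76, 10, 0],
    [-0.8, 0, -116, 15, 0],
    [-0.8, 0, -156, 20, 0],
    [-0.8, 0, -196, 25, 0],
    [-0.8, 0, -236, 31, 0],
    [-0.8, 0, -270, 37, 0],
    [-0.8, 0, -280, 37, 0],
  ],
)

```text
time: 10.5
position: [0.4537, -0.0694, 0.199]
tool_rot: [0.046, 0.705, -0.047, 0.706]
ft_force: [0.8, -0.1, 0.1]
grip_width: 0.0784
```

```bash
cat > look.py <<'E'
from fit import *
import sys
def look(names,guess,tag,bt,bs):
    cs=robot.camera("scene");ct=robot.camera("top"); res={}
    for n in names:
        g=guess[n]; vs=[]
        for nm,c in(('s',cs),('t',ct)):
            pg=proj(c,[[g[0],g[1],g[3]+.01]])[0]
            for r in robot.regions_of(c,n):
                ys,xs=np.nonzero(r['pixels'])
                if np.hypot(*(pg-[xs.mean(),ys.mean()]))<14: vs.append((c,r['pixels'].astype(float)));print(n,nm,round(r['p'],2),len(xs));break
        res[n]=np.array(g,float)
        if vs:
            for b in ([vs] if len(vs)==1 else [vs,[vs[1]]]):
              f0=lambda:0
              global MODEL
              # hold z at expected: shift model
              M0=MODEL[n]; MODEL[n]=[q+[0,0,g[3]] for q in M0]
              x,f=fit(n,b,g[:3],True); MODEL[n]=M0; x[3]=g[3]; res[n]=x
              print(n,len(b),x.round(4),round(f,3))
    for c,bx,nm in((ct,bt,'t'),(cs,bs,'s')):
        x0,y0,x1,y1=bx; f=min(800/(x1-x0),600/(y1-y0))
        im=cv2.resize(c['image'][y0:y1,x0:x1],None,fx=f,fy=f,interpolation=cv2.INTER_CUBIC)
        for n,x in res.items():
            for b in MODEL[n]:
                p=(proj(c,pts(b,x))+.5-[x0,y0])*f
                for q in(p[:4],p[4:]): cv2.polylines(im,[q[[0,1,3,2]].astype(np.int32)],True,(255,0,255),1)
        cv2.imwrite(f'pics/{nm}{tag}.png',im[:,:,::-1])
    return res
E
python3 - <<'E'
from look import *
look(['yellow_module','cradle'],dict(yellow_module=(.466,.2155,-.127,.008),cradle=(.4665,.2155,-.127,0)),'9',(240,200,340,320),(260,200,350,280))
E
python3 plan.py 0.455 -0.065 0.20 82.7
```

```text
yellow_module t 0.58 910
yellow_module 1 [ 0.4669  0.2162 -0.0996  0.008 ] 0.082
cradle t 0.64 610
cradle 1 [ 0.466   0.2144 -0.1318  0.    ] 1.718
t 10.8 pos [ 0.4523 -0.0632  0.1991] jawyaw 82.82 xaxis [-0.002  0.001 -1.   ] w 0.0784 q [-0.38  0.38  1.89  0.    0.87 -1.83] F [-0.1  0.9  0.3]
SHIFT mm [-0.9 -1.4  2.9] TURN 0.1 or -359.9
```

View pics/t9.png

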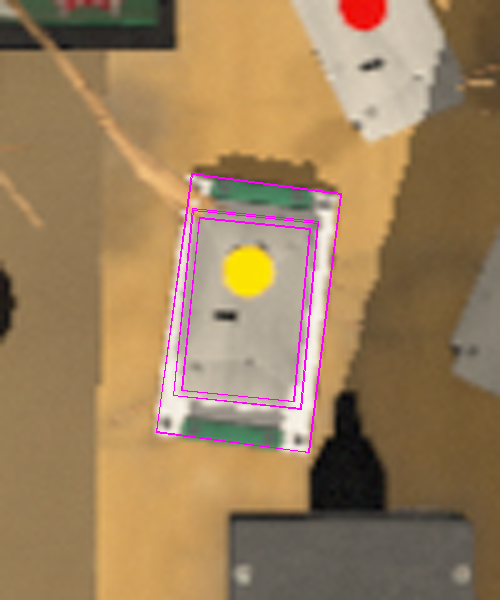

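View pics/s9.png

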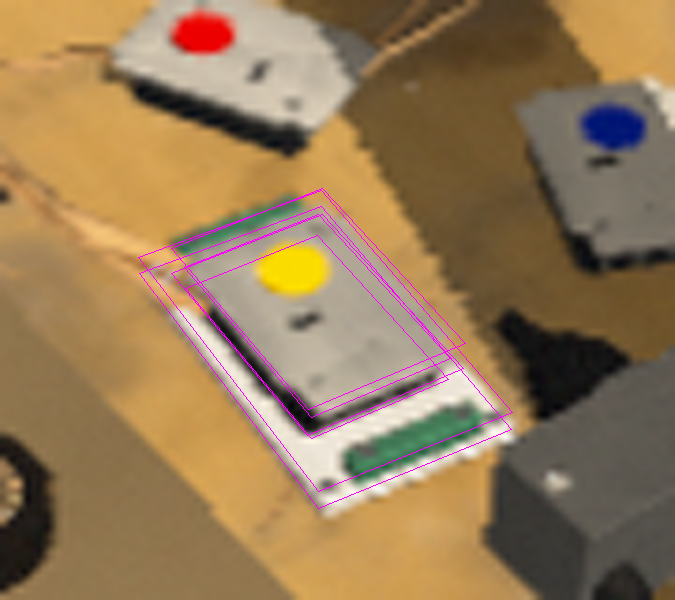

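The −y finger (15 mm thick) would need the ~16 mm gap between the separator and the fixed plate, which is too tight. I'll first press lightly on the separator with closed fingers and drag it towards +y.

Emit:
move_arm(
  commands=[
    [1, 20, -1, 2, 0],
    [1, 50, -1, 2, 0],
    [1, 85, -1, 2, 0],
    [1, 115, -1, 2, 0],
    [1, 135, -1, 2, 0],
    [1, 148, -1, 2, 0],
    [1, 152, -1, 2, 0],
    [1, 152, -1, 2, 0],
  ],
)

```text
time: 11.47
position: [0.4543, -0.0646, 0.0467]
tool_rot: [0.044, 0.707, -0.044, 0.705]
ft_force: [0.7, -0.6, -0.1]
grip_width: 0.033
```

```bash
python3 plan.py 0.455 -0.065 0.039 82.7
python3 - <<'E'
from fit import *
ct=robot.camera("scene"); crop(ct,(310,140,430,240),6,'s10.png')
E
```

```text
t 11.47 pos [ 0.4543 -0.0646  0.0467] jawyaw 82.85 xaxis [-0.003  0.001 -1.   ] w 0.033 q [-0.39  0.69  1.99  0.    0.47 -1.83] F [ 0.7 -0.6 -0.1]
SHIFT mm [ 7.7 -0.3  0.8] TURN 0.2 or -359.8
```

View pics/s10.png

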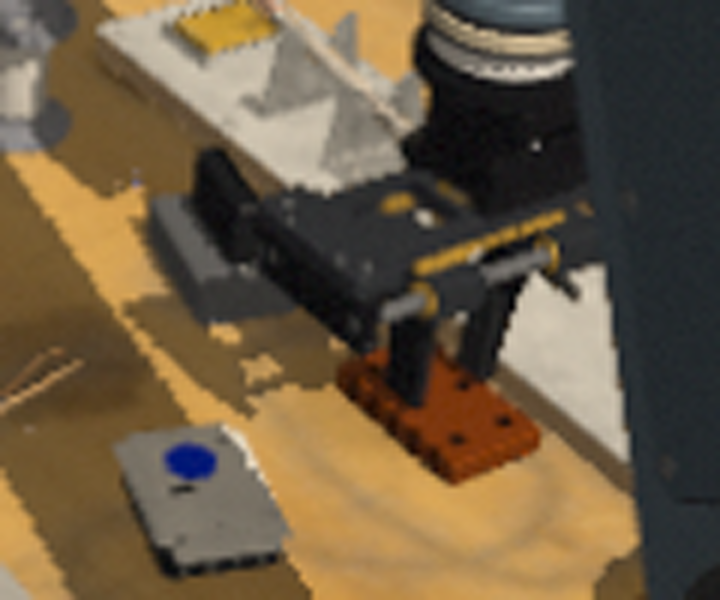

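Emit:
move_arm(
  commands=[
    [0.24, 2, 0, 0, 0],
    [0.24, 5, 0, 0, 0],
    [0.24, 7, 0, 0, 0],
    [0.24, 8, 0, 0, 0],
    [0.24, 9, 0, 0, 0],
    [0.24, 9, 0, 0, 0],
    [0.24, 9, 0, 0, 0],
  ],
)

```text
time: 12.1
position: [0.4552, -0.0663, 0.0394]
tool_rot: [0.045, 0.705, -0.045, 0.706]
ft_force: [-0.4, 0.7, 6.0]
grip_width: 0.0328
```

```bash
python3 plan.py 0.455 -0.035 0.039 82.7
```

```text
t 12.1 pos [ 0.4552 -0.0663  0.0394] jawyaw 82.71 xaxis [ 0.001 -0.    -1.   ] w 0.0328 q [-0.39  0.7   1.99  0.    0.44 -1.83] F [-0.4  0.7  6. ]
SHIFT mm [ 0.4 31.  -4.1] TURN 0.0 or -360.0
```

Emit:
move_arm(
  commands=[
    [0.24, 1, 0, 0, 0],
    [0.24, 1, 3, 0, 0],
    [0.24, 1, 8, -1, 0],
    [0.24, 1, 13, -2, 0],
    [0.24, 1, 18, -2, 0],
    [0.24, 1, 23, -3, 0],
    [0.24, 1, 28, -4, 0],
    [0.24, 1, 28, -4, 0],
  ],
)

```text
time: 12.77
position: [0.4576, -0.0391, 0.0394]
tool_rot: [0.044, 0.703, -0.046, 0.709]
ft_force: [1.9, -2.6, 13.4]
grip_width: 0.0329
```

```bash
python3 plan.py 0.455 -0.035 0.039 82.7
python3 - <<'E'
from fit import *
ct=robot.camera("scene"); crop(ct,(310,140,430,240),6,'s11.png')
E
```

```text
t 12.77 pos [ 0.4576 -0.0391  0.0394] jawyaw 82.75 xaxis [ 0.008 -0.003 -1.   ] w 0.0329 q [-0.33  0.7   2.   -0.    0.43 -1.77] F [ 1.9 -2.6 13.4]
SHIFT mm [ 0.3  3.8 -3.1] TURN 0.0 or -360.0
```

View pics/s11.png

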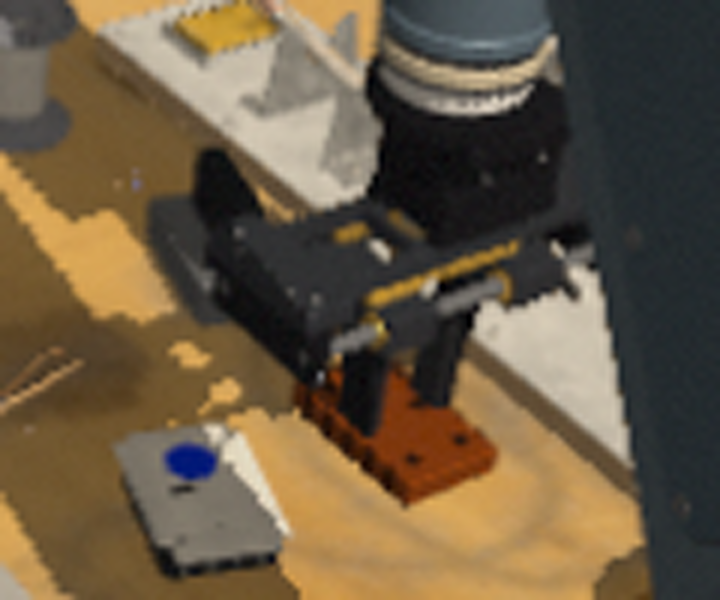

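Emit:
move_arm(
  commands=[
    [0.24, -10, 0, 0, 0],
    [-0.75, -40, 0, 0, 0],
    [-0.75, -60, 0, 0, 0],
    [-0.75, -60, 0, 0, 0],
    [-0.75, -60, 0, 0, 0],
    [-0.75, -60, 0, 0, 0],
  ],
)

```text
time: 13.32
position: [0.4541, -0.0378, 0.0974]
tool_rot: [0.045, 0.706, -0.045, 0.705]
ft_force: [-0.2, -0.9, -0.1]
grip_width: 0.0586
```

```bash
python3 - <<'E'
from look import *
look(['separator'],dict(separator=(.458,-.038,-.13,0)),'12',(340,220,440,320),(330,160,430,240))
E
python3 plan.py 0.458 -0.038 0.028 82.7
```

```text
separator s 0.7 524
separator t 0.47 217
separator 2 [ 0.4541 -0.0368 -0.1466  0.    ] 3.219
separator 1 [ 0.4574 -0.0385 -0.1343  0.    ] 3.152
t 13.52 pos [ 0.4539 -0.0377  0.0967] jawyaw 82.72 xaxis [-0.002  0.001 -1.   ] w 0.0726 q [-0.33  0.58  1.98  0.    0.59 -1.77] F [-0.2 -0.4 -0.3]
SHIFT mm [68.6  0.2  4.3] TURN 0.0 or -360.0
```

View pics/s12.png

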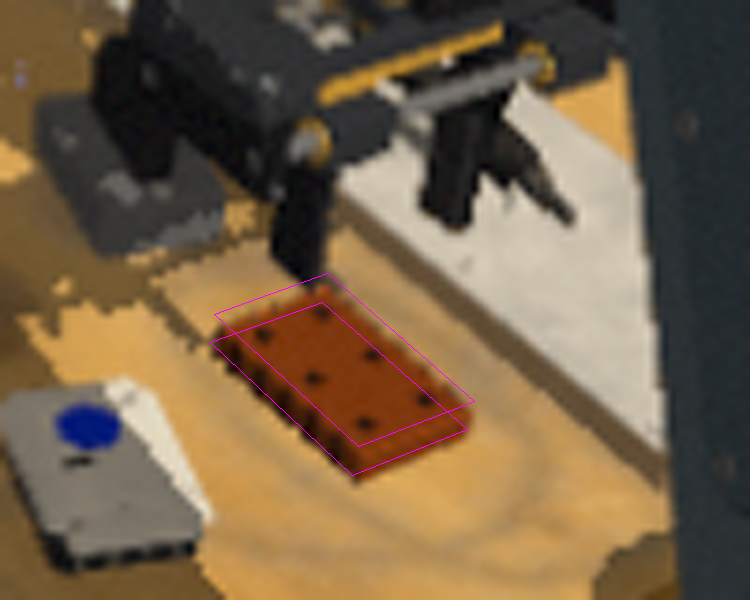

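View pics/t12.png

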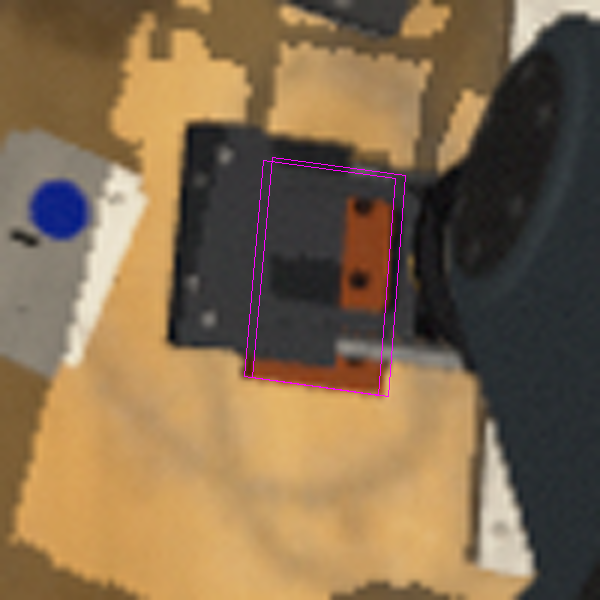

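Emit:
move_arm(
  commands=[
    [-0.75, 15, 0, 2, 0],
    [-0.75, 35, 0, 2, 0],
    [-0.75, 52, 0, 2, 0],
    [-0.75, 62, 0, 2, 0],
    [-0.75, 68, 0, 2, 0],
    [-0.75, 68, 0, 2, 0],
  ],
)

```text
time: 14.02
position: [0.4557, -0.0379, 0.0282]
tool_rot: [0.045, 0.707, -0.045, 0.705]
ft_force: [-0.1, -0.0, -0.0]
grip_width: 0.076
```

Emit:
move_arm(
  commands=[
    [0, 0, 0, 0, 0],
    [1, 0, 0, 0, 0],
    [1, 0, 0, 0, 0],
    [1, 0, 0, 0, 0],
    [1, 0, 0, 0, 0],
    [1, 0, 0, 0, 0],
  ],
  newtons=20,
)

```text
time: 14.52
position: [0.4569, -0.0382, 0.0302]
tool_rot: [0.045, 0.705, -0.045, 0.706]
ft_force: [-0.6, -0.2, 4.4]
grip_width: 0.0539
```

```bash
python3 - <<'E'
from fit import *
ct=robot.camera("scene"); crop(ct,(310,140,430,240),6,'s13.png')
E
python3 plan.py 0.458 -0.038 0.028 82.7
```

```text
t 14.57 pos [ 0.4569 -0.0382  0.0302] jawyaw 82.72 xaxis [ 0.001 -0.    -1.   ] w 0.0537 q [-0.33  0.72  2.    0.    0.42 -1.77] F [0.5 1.5 5.5]
SHIFT mm [2.2 0.4 1. ] TURN 0.0 or -360.0
```

View pics/s13.png

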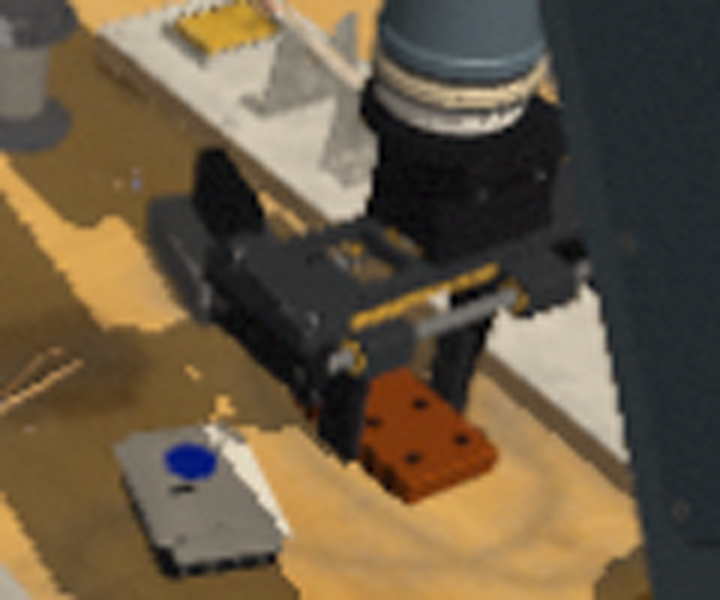

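Emit:
move_arm(
  commands=[
    [1, -20, 0, 0, 0],
    [1, -50, 0, 0, 0],
    [1, -80, 0, 0, 0],
    [1, -105, 0, 0, 0],
    [1, -115, 30, 0, 0],
    [1, -115, 65, 0, 0],
    [1, -115, 100, 0, 0],
    [1, -115, 135, 0, 0],
  ],
)

```text
time: 15.23
position: [0.4734, 0.0969, 0.145]
tool_rot: [0.045, 0.705, -0.045, 0.706]
ft_force: [0.7, 0.4, -1.0]
grip_width: 0.0538
```

```bash
python3 plan.py 0.4667 0.2157 0.145 82.7
```

```text
t 15.23 pos [0.4734 0.0969 0.145 ] jawyaw 82.66 xaxis [ 0. -0. -1.] w 0.0538 q [-0.03  0.51  1.88 -0.    0.76 -1.47] F [ 0.7  0.4 -1. ]
SHIFT mm [ -0.  116.9 -21.9] TURN -0.0 or 360.0
```

Emit:
move_arm(
  commands=[
    [1, 0, 35, -7, 0],
    [1, 0, 70, -14, 0],
    [1, 0, 100, -19, 0],
    [1, 0, 114, -22, 0],
    [1, 20, 117, -22, 0],
    [1, 45, 117, -22, 0],
    [1, 65, 117, -22, 0],
    [1, 65, 117, -22, 0],
  ],
)

```text
time: 15.9
position: [0.4638, 0.2143, 0.0764]
tool_rot: [0.044, 0.708, -0.045, 0.703]
ft_force: [-1.1, -0.6, -0.5]
grip_width: 0.054
```

```bash
python3 plan.py 0.4667 0.2157 0.057 82.7
python3 - <<'E'
from fit import *
ct=robot.camera("scene"); crop(ct,(250,190,350,280),6,'s14.png')
E
```

```text
t 15.9 pos [0.4638 0.2143 0.0764] jawyaw 82.76 xaxis [-0.008 -0.002 -1.   ] w 0.054 q [ 0.21  0.66  1.85 -0.    0.65 -1.23] F [-1.1 -0.6 -0.5]
SHIFT mm [19.4  1.9  2.9] TURN 0.1 or -359.9
```

View pics/s14.png

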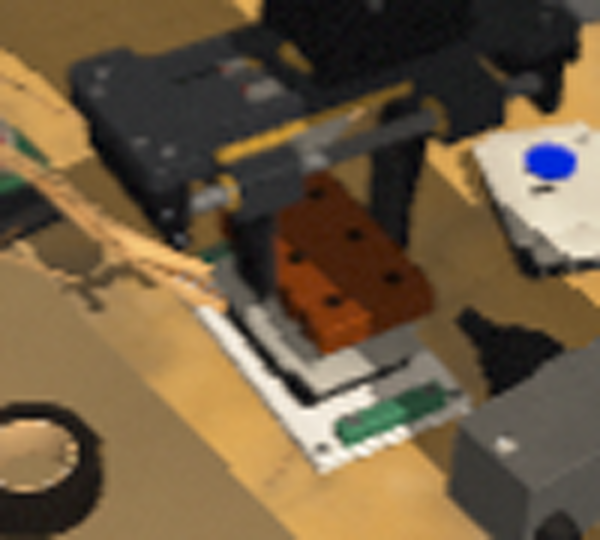

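Emit:
move_arm(
  commands=[
    [1, 5, 1, 1, 0],
    [1, 10, 1, 1, 0],
    [1, 14, 1, 1, 0],
    [1, 16, 1, 1, 0],
    [1, 16, 1, 1, 0],
    [1, 16, 1, 1, 0],
  ],
)

```text
time: 16.45
position: [0.4678, 0.2154, 0.0638]
tool_rot: [0.045, 0.706, -0.045, 0.706]
ft_force: [-0.3, -0.4, 0.3]
grip_width: 0.0539
```

```bash
python3 plan.py 0.4667 0.2157 0.057 82.7
```

```text
t 16.45 pos [0.4678 0.2154 0.0638] jawyaw 82.72 xaxis [ 0.  0. -1.] w 0.0539 q [ 0.21  0.68  1.85  0.    0.61 -1.23] F [-0.3 -0.4  0.3]
SHIFT mm [ 6.8  0.1 -1.2] TURN 0.0 or -360.0
```

Emit:
move_arm(
  commands=[
    [1, 2, 0, -1, 0],
    [1, 4, 0, -1, 0],
    [1, 5, 0, -1, 0],
    [1, 6, 0, -1, 0],
    [1, 6, 0, -1, 0],
    [1, 6, 0, -1, 0],
  ],
)

```text
time: 16.95
position: [0.4667, 0.2156, 0.0574]
tool_rot: [0.045, 0.706, -0.045, 0.706]
ft_force: [0.2, 0.5, -1.7]
grip_width: 0.054
```

```bash
python3 plan.py 0.4667 0.2157 0.057 82.7
python3 - <<'E'
from fit import *
ct=robot.camera("scene"); crop(ct,(250,190,350,280),6,'s15.png')
E
```

```text
t 16.95 pos [0.4667 0.2156 0.0574] jawyaw 82.73 xaxis [-0. -0. -1.] w 0.054 q [ 0.22  0.69  1.85  0.    0.6  -1.23] F [ 0.2  0.5 -1.7]
SHIFT mm [0.4 0.1 0. ] TURN 0.0 or -360.0
```

View pics/s15.png

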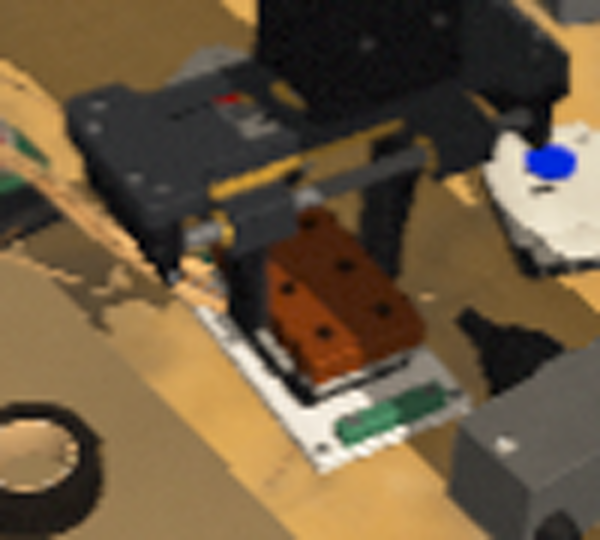

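Emit:
move_arm(
  commands=[
    [1, 1, 0, 0, 0],
    [1, 1, 0, 0, 0],
    [1, 1.5, 0, 0, 0],
    [1, 1.5, 0, 0, 0],
  ],
)

```text
time: 17.33
position: [0.4667, 0.2156, 0.0562]
tool_rot: [0.045, 0.706, -0.045, 0.706]
ft_force: [0.2, -1.1, 0.3]
grip_width: 0.0535
```

```bash
python3 plan.py 0.4667 0.2157 0.055 82.7
python3 - <<'E'
from fit import *
ct=robot.camera("scene"); crop(ct,(250,190,350,280),6,'s16.png')
E
```

```text
t 17.33 pos [0.4667 0.2156 0.0562] jawyaw 82.73 xaxis [ 0.  0. -1.] w 0.0535 q [ 0.22  0.7   1.85  0.    0.59 -1.23] F [ 0.2 -1.1  0.3]
SHIFT mm [ 1.2  0.1 -0.1] TURN 0.0 or -360.0
```

View pics/s16.png

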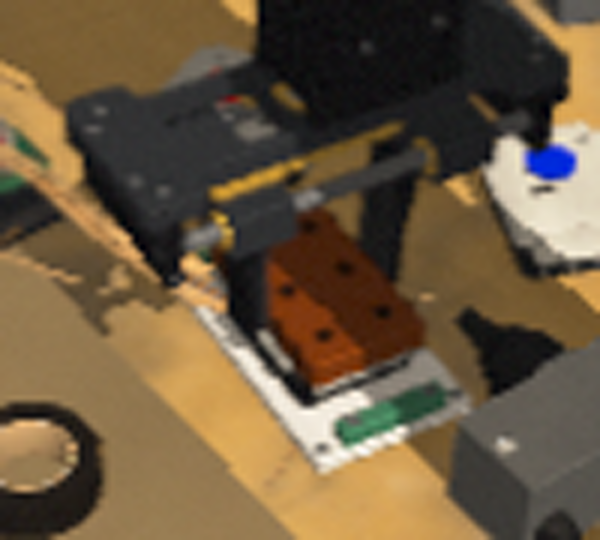

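Emit:
move_arm(
  commands=[
    [0.2, 0, 0, 0, 0],
    [-0.2, 0, 0, 0, 0],
    [-0.5, 0, 0, 0, 0],
    [-0.7, 0, 0, 0, 0],
    [-0.7, 0, 0, 0, 0],
    [-0.7, 0, 0, 0, 0],
    [-0.7, -3, 0, 0, 0],
    [-0.7, -10, 0, 0, 0],
  ],
)

```text
time: 18.05
position: [0.4662, 0.2155, 0.0657]
tool_rot: [0.045, 0.706, -0.045, 0.705]
ft_force: [0.5, 0.1, 0.6]
grip_width: 0.0729
```

```bash
python3 plan.py 0.4675 0.076 0.16 62
```

```text
t 18.05 pos [0.4662 0.2155 0.0657] jawyaw 82.72 xaxis [-0.002 -0.    -1.   ] w 0.0729 q [ 0.22  0.68  1.85  0.    0.62 -1.23] F [0.5 0.1 0.6]
SHIFT mm [ -94.3 -138.2   18.8] TURN 20.7 or -339.3
```

Emit:
move_arm(
  commands=[
    [-0.7, -30, 0, 0, 0],
    [-0.7, -65, 0, 0, 0],
    [-0.7, -100, -20, 0, 0],
    [-0.7, -130, -55, 0, 0],
    [-0.7, -140, -95, 0, 0],
    [-0.8, -140, -135, 0, 0],
    [-0.8, -140, -175, 0, 0],
    [-0.8, -140, -215, 0, 0],
  ],
)

```text
time: 18.72
position: [0.4391, 0.0007, 0.2073]
tool_rot: [0.044, 0.705, -0.045, 0.707]
ft_force: [1.2, 0.1, 0.7]
grip_width: 0.0778
```

Emit:
move_arm(
  commands=[
    [-0.8, 0, -30, 0, 7],
    [-0.8, 0, -45, 0, 14],
    [-0.8, 0, -45, 0, 20.7],
    [-0.8, 0, -45, 0, 20.7],
  ],
)

```text
time: 19.05
position: [0.4337, -0.0435, 0.2066]
tool_rot: [0.173, 0.685, -0.173, 0.686]
ft_force: [0.4, 0.8, 1.1]
grip_width: 0.0783
```

```bash

python3 - <<'E'
from look import *
look(['separator','blue_module'],dict(separator=(.466,.2155,-.127,.026),blue_module=(.4675,.076,-.49,0)),'17',(240,200,380,320),(260,190,380,280))
E
python3 plan.py 0.4675 0.076 0.16 62
```

```text
separator s 0.85 609
separator t 0.83 868
separator 2 [ 0.4657  0.2167 -0.1197  0.026 ] 0.232
separator 1 [ 0.4673  0.2161 -0.1206  0.026 ] 0.04
blue_module s 0.67 570
blue_module t 0.75 917
blue_module 2 [ 0.468   0.076  -0.4467  0.    ] 0.227
blue_module 1 [ 0.4681  0.0757 -0.4332  0.    ] 0.092
t 19.35 pos [ 0.4338 -0.0416  0.2062] jawyaw 62.18 xaxis [ 0. -0. -1.] w 0.0784 q [-0.35  0.34  1.94  0.    0.86 -1.44] F [ 1.3 -0.5 -1.2]
SHIFT mm [ 46.2 119.8 -25.1] TURN 0.2 or -359.8
```

View pics/t17.png

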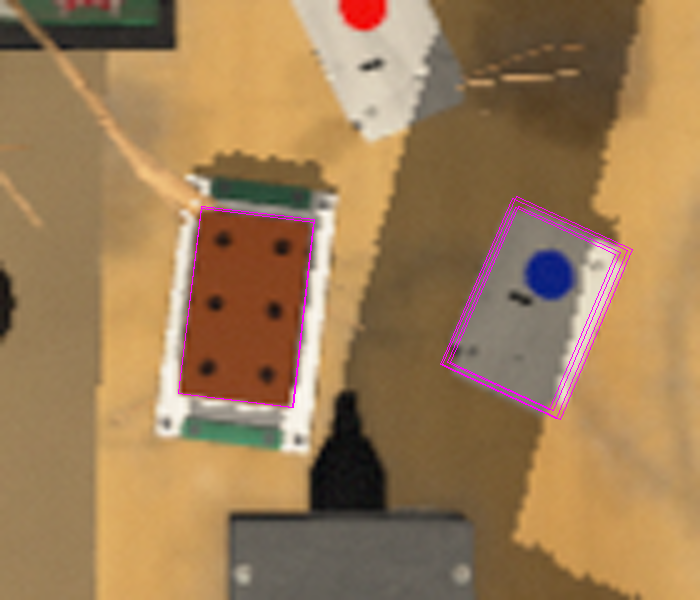

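View pics/s17.png

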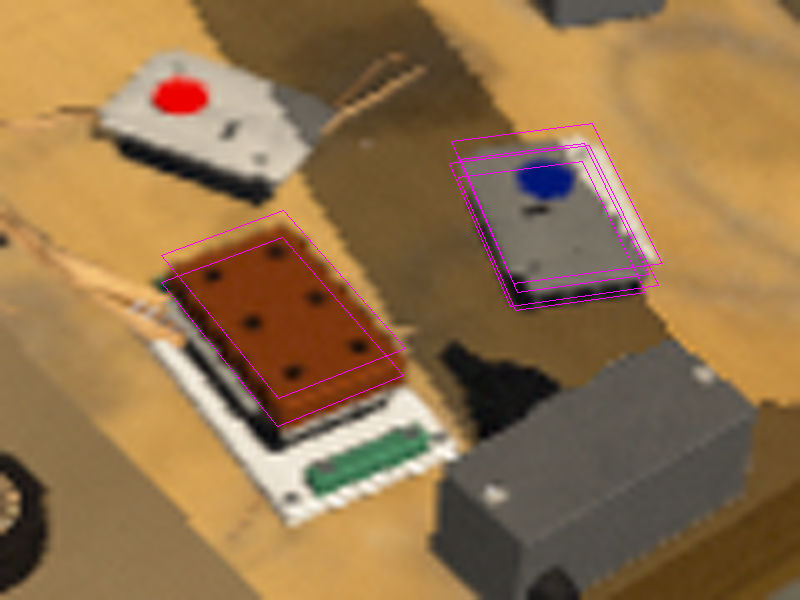

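Emit:
move_arm(
  commands=[
    [-0.8, 0, 35, -6, -1],
    [-0.8, 10, 70, -12, -2],
    [-0.8, 35, 100, -20, -3],
    [-0.8, 70, 117, -24, -3],
    [-0.8, 105, 119, -25, -3],
    [-0.8, 125, 119, -25, -3],
    [-0.8, 130, 119, -25, -3],
    [-0.8, 130, 119, -25, -3],
  ],
)

```text
time: 20.02
position: [0.4665, 0.0752, 0.0747]
tool_rot: [0.152, 0.692, -0.152, 0.689]
ft_force: [0.1, -0.3, -0.1]
grip_width: 0.0782
```

```bash
python3 plan.py 0.468 0.0757 0.030 65.1
python3 - <<'E'
from fit import *
ct=robot.camera("scene"); crop(ct,(270,170,390,270),6,'s18.png')
E
```

```text
t 20.02 pos [0.4665 0.0752 0.0747] jawyaw 65.13 xaxis [-0.004  0.    -1.   ] w 0.0782 q [-0.08  0.63  1.95  0.    0.56 -1.21] F [ 0.1 -0.3 -0.1]
SHIFT mm [44.7  1.2  1.3] TURN 0.0 or -360.0
```

View pics/s18.png

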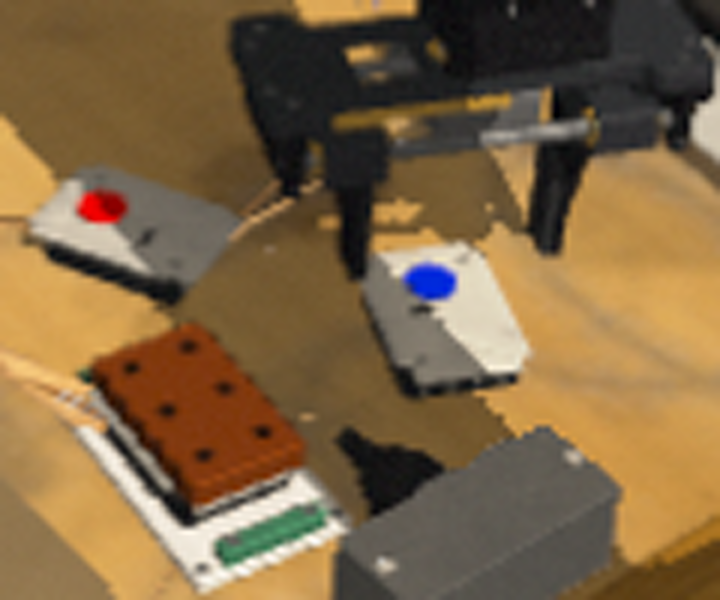

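Emit:
move_arm(
  commands=[
    [-0.8, 10, 1, 1, 0],
    [-0.8, 22, 1, 1, 0],
    [-0.8, 33, 1, 1, 0],
    [-0.8, 40, 1, 1, 0],
    [-0.8, 42, 1, 1, 0],
    [-0.8, 42, 1, 1, 0],
  ],
)

```text
time: 20.57
position: [0.4692, 0.0748, 0.0342]
tool_rot: [0.153, 0.69, -0.153, 0.691]
ft_force: [-0.6, -1.2, 1.2]
grip_width: 0.0785
```

Emit:
move_arm(
  commands=[
    [0, 0, 0, 0, 0],
    [1, 0, 0, 0, 0],
    [1, 0, 0, 0, 0],
    [1, 0, 0, 0, 0],
    [1, 0, 0, 0, 0],
    [1, 0, 0, 0, 0],
  ],
  newtons=20,
)

```text
time: 21.07
position: [0.4691, 0.075, 0.0345]
tool_rot: [0.153, 0.69, -0.153, 0.691]
ft_force: [0.2, -0.4, 4.3]
grip_width: 0.0594
```

```bash
python3 plan.py 0.468 0.0757 0.030 65.1
python3 - <<'E'
from fit import *
ct=robot.camera("scene"); crop(ct,(270,170,390,270),6,'s19.png')
E
```

```text
t 21.07 pos [0.4691 0.075  0.0345] jawyaw 65.03 xaxis [ 0.001 -0.    -1.   ] w 0.0594 q [-0.08  0.72  1.96  0.    0.46 -1.21] F [ 0.2 -0.4  4.3]
SHIFT mm [ 4.5  0.1 -1.3] TURN -0.1 or 359.9
```

View pics/s19.png

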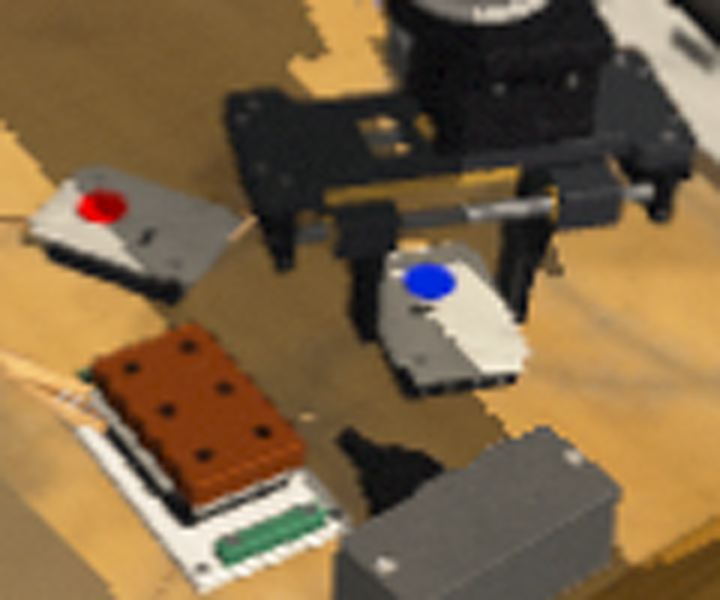

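Emit:
move_arm(
  commands=[
    [1, -20, 0, 0, 0],
    [1, -50, 0, 0, 0],
    [1, -85, 0, 0, 0],
    [1, -110, 0, 0, 0],
    [1, -110, 0, 0, 0],
  ],
)

```text
time: 21.53
position: [0.4715, 0.075, 0.148]
tool_rot: [0.153, 0.687, -0.152, 0.693]
ft_force: [0.7, -0.3, -1.2]
grip_width: 0.0596
```

```bash
python3 plan.py 0.4675 0.216 0.145 82.8
python3 - <<'E'
from fit import *
ct=robot.camera("scene"); crop(ct,(270,130,390,230),6,'s20.png')
E
```

```text
t 21.53 pos [0.4715 0.075  0.148 ] jawyaw 65.05 xaxis [ 0.009 -0.001 -1.   ] w 0.0596 q [-0.08  0.49  1.9   0.    0.74 -1.21] F [ 0.7 -0.3 -1.2]
SHIFT mm [  2.8 126.2 -63.1] TURN -17.8 or 342.2
```

View pics/s20.png

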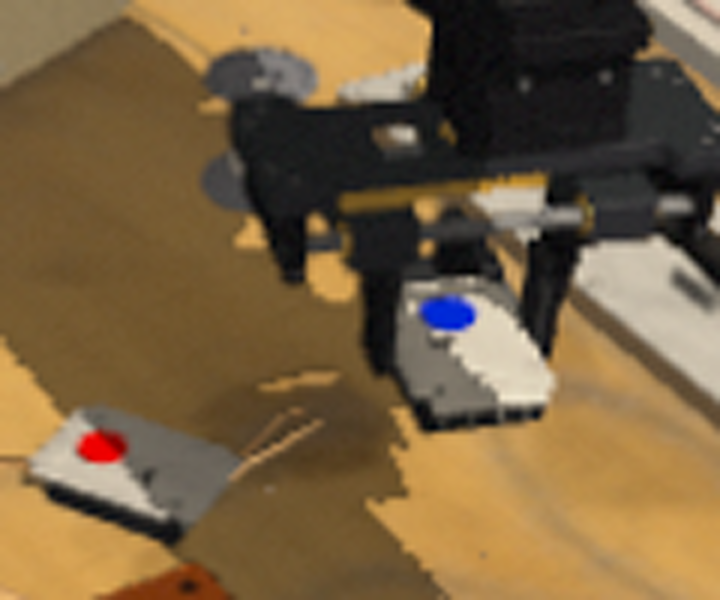

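Emit:
move_arm(
  commands=[
    [1, 0, 25, -13, -4],
    [1, 0, 55, -28, -8],
    [1, 0, 85, -43, -12],
    [1, 0, 110, -55, -16],
    [1, 0, 124, -62, -17.8],
    [1, 20, 127, -61, -17.8],
    [1, 40, 127, -61, -17.8],
    [1, 40, 127, -61, -17.8],
  ],
)

```text
time: 22.25
position: [0.4637, 0.2156, 0.0997]
tool_rot: [0.043, 0.709, -0.045, 0.702]
ft_force: [-0.7, 0.6, -2.3]
grip_width: 0.0599
```

```bash
python3 plan.py 0.4675 0.216 0.0765 82.8
python3 - <<'E'
from fit import *
ct=robot.camera("scene"); crop(ct,(250,180,350,270),6,'s21.png')
E
```

```text
t 22.25 pos [0.4637 0.2156 0.0997] jawyaw 82.89 xaxis [-0.01  -0.002 -1.   ] w 0.0599 q [ 0.22  0.62  1.83 -0.    0.7  -1.23] F [-0.7  0.6 -2.3]
SHIFT mm [23.1  0.9  4. ] TURN 0.1 or -359.9
```

View pics/s21.png

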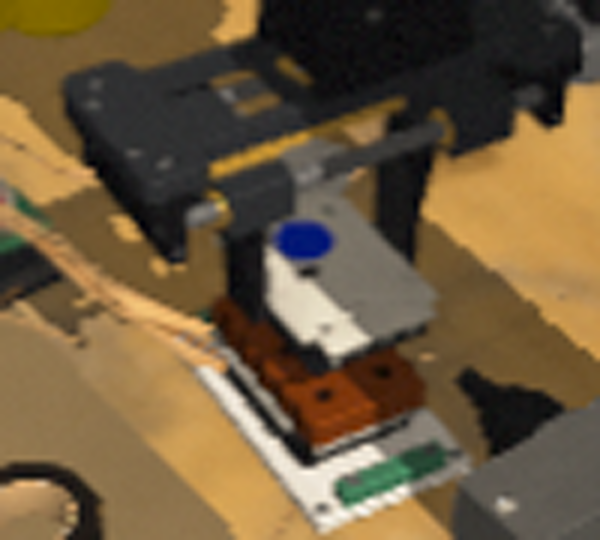

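Emit:
move_arm(
  commands=[
    [1, 6, 0.5, 1, 0],
    [1, 12, 0.5, 1, 0],
    [1, 17, 0.5, 1, 0],
    [1, 17, 0.5, 1, 0],
    [1, 17, 0.5, 1, 0],
    [1, 17, 0.5, 1, 0],
  ],
)

```text
time: 22.8
position: [0.4685, 0.2162, 0.0874]
tool_rot: [0.044, 0.706, -0.044, 0.706]
ft_force: [0.1, -0.1, -1.1]
grip_width: 0.0595
```

```bash
python3 plan.py 0.4675 0.216 0.0765 82.8
python3 - <<'E'
from fit import *
ct=robot.camera("scene"); crop(ct,(250,180,350,270),6,'s22.png')
E
```

```text
t 22.8 pos [0.4685 0.2162 0.0874] jawyaw 82.81 xaxis [ 0.001  0.    -1.   ] w 0.0595 q [ 0.22  0.64  1.83  0.    0.67 -1.23] F [ 0.1 -0.1 -1.1]
SHIFT mm [10.9 -0.3 -1. ] TURN 0.0 or -360.0
```

View pics/s22.png

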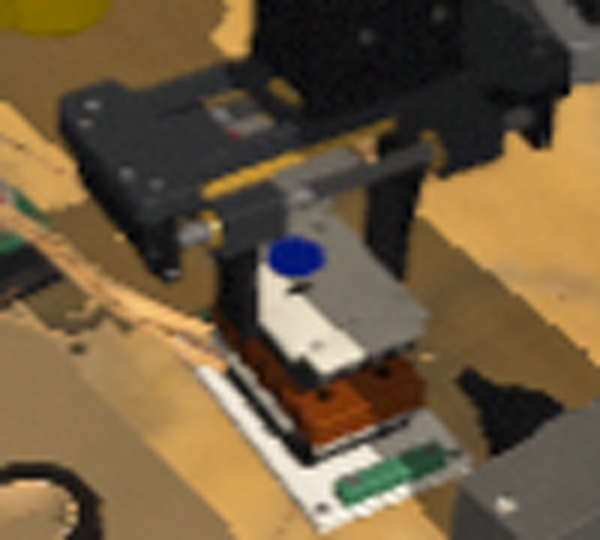

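Emit:
move_arm(
  commands=[
    [1, 3, 0, -1, 0],
    [1, 6, 0, -1, 0],
    [1, 9, 0, -1, 0],
    [1, 11, 0, -1, 0],
    [1, 11, 0, -1, 0],
    [1, 11, 0, -1, 0],
  ],
)

```text
time: 23.35
position: [0.4671, 0.2164, 0.0758]
tool_rot: [0.044, 0.706, -0.044, 0.706]
ft_force: [0.6, 0.4, -1.1]
grip_width: 0.0601
```

```bash
python3 plan.py 0.4675 0.216 0.0745 82.8
python3 - <<'E'
from fit import *
ct=robot.camera("scene"); crop(ct,(250,180,350,270),6,'s23.png')
E
```

```text
t 23.35 pos [0.4671 0.2164 0.0758] jawyaw 82.83 xaxis [-0. -0. -1.] w 0.0601 q [ 0.22  0.66  1.84 -0.    0.64 -1.23] F [ 0.6  0.4 -1.1]
SHIFT mm [ 1.3 -0.3  0.4] TURN 0.0 or -360.0
```

View pics/s23.png

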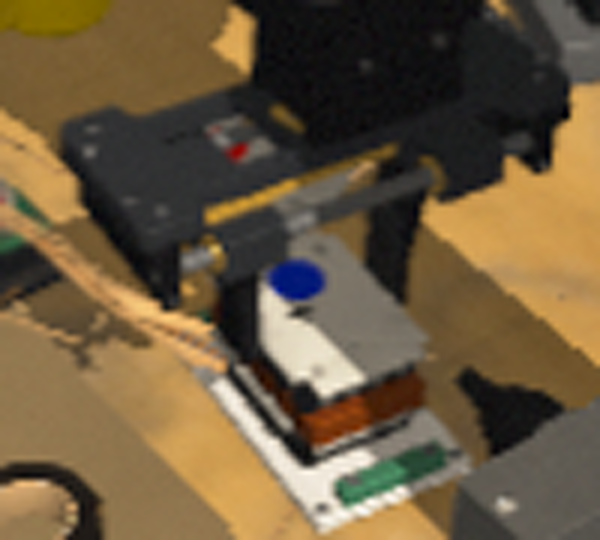

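Almost touching; lower a little to contact.

Emit:
move_arm(
  commands=[
    [1, 1, 0, 0, 0],
    [1, 1.5, 0, 0, 0],
    [1, 2, 0, 0, 0],
    [1, 2, 0, 0, 0],
    [1, 2, 0, 0, 0],
  ],
)

```text
time: 23.82
position: [0.4674, 0.2164, 0.0745]
tool_rot: [0.044, 0.706, -0.044, 0.706]
ft_force: [-1.3, -0.9, 3.3]
grip_width: 0.0599
```

```bash
python3 plan.py 0.4675 0.216 0.0745 82.8
```

```text
t 23.82 pos [0.4674 0.2164 0.0745] jawyaw 82.83 xaxis [ 0.  0. -1.] w 0.0599 q [ 0.22  0.66  1.84  0.    0.64 -1.23] F [-1.3 -0.9  3.3]
SHIFT mm [-0.  -0.4  0.2] TURN 0.0 or -360.0
```

Contact (+3 N). Release.

Emit:
move_arm(
  commands=[
    [0.2, 0, 0, 0, 0],
    [-0.2, 0, 0, 0, 0],
    [-0.5, 0, 0, 0, 0],
    [-0.8, 0, 0, 0, 0],
    [-0.8, 0, 0, 0, 0],
    [-0.8, 0, 0, 0, 0],
    [-0.8, -3, 0, 0, 0],
    [-0.8, -10, 0, 0, 0],
  ],
)

```text
time: 24.48
position: [0.4666, 0.2163, 0.0836]
tool_rot: [0.044, 0.706, -0.044, 0.705]
ft_force: [-0.2, -0.1, -0.2]
grip_width: 0.0773
```

Emit:
move_arm(
  commands=[
    [-0.8, -30, 0, 0, 0],
    [-0.8, -65, 0, 0, 0],
    [-0.8, -100, -20, 0, 0],
    [-0.8, -120, -55, 0, 0],
    [-0.8, -130, -95, 0, 0],
    [-0.8, -130, -135, 0, 0],
    [-0.8, -130, -175, 0, 0],
    [-0.8, -130, -215, 0, 0],
  ],
)

```text
time: 25.15
position: [0.44, 0.0016, 0.2152]
tool_rot: [0.044, 0.705, -0.044, 0.706]
ft_force: [1.1, 1.0, -0.4]
grip_width: 0.0781
```

```bash

python3 - <<'E'
from look import *
look(['press_weight','blue_module'],dict(press_weight=(.602,-.059,-.415,0),blue_module=(.467,.216,-.125,.04)),'24',(240,150,440,320),(260,130,380,280))
E
python3 plan.py 0.602 -0.059 0.16 66
```

```text
press_weight s 0.88 516
press_weight t 0.94 840
press_weight 2 [ 0.6015 -0.0593 -0.3928  0.    ] 0.142
press_weight 1 [ 0.6018 -0.0595 -0.379   0.    ] 0.062
blue_module s 0.64 695
blue_module t 0.73 997
blue_module 2 [ 0.4656  0.218  -0.1152  0.04  ] 0.221
blue_module 1 [ 0.4651  0.2173 -0.1123  0.04  ] 0.066
t 25.45 pos [0.4403 0.0038 0.2143] jawyaw 82.85 xaxis [ 0.  0. -1.] w 0.0786 q [-0.25  0.33  1.92  0.    0.89 -1.69] F [ 1.2 -0.4 -0.4]
SHIFT mm [ 54.3 -42.2 168.2] TURN 16.9 or -343.1
```

View pics/t24.png

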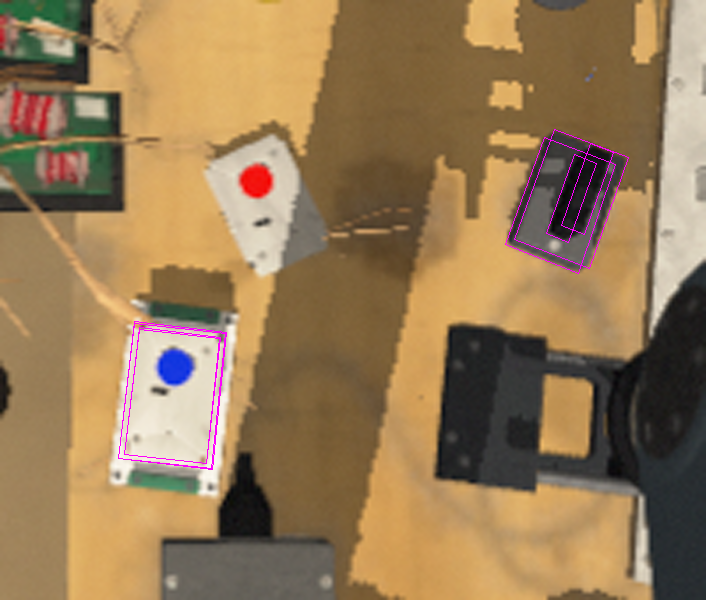

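View pics/s24.png

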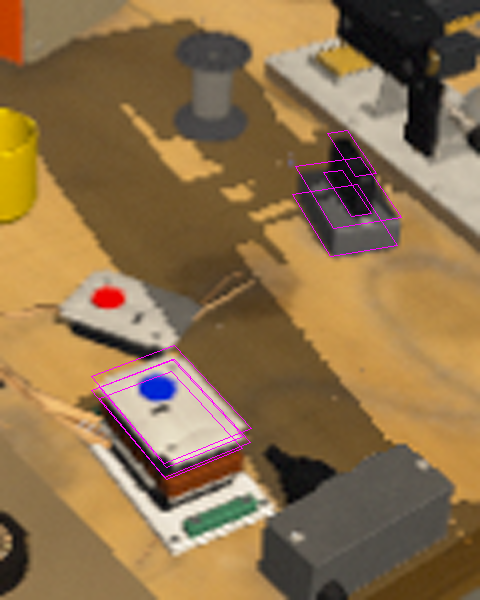

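```bash
python3 plan.py 0.602 -0.0595 0.13 68
```

```text
t 25.45 pos [0.4403 0.0038 0.2143] jawyaw 82.85 xaxis [ 0.  0. -1.] w 0.0786 q [-0.25  0.33  1.92  0.    0.89 -1.69] F [ 1.2 -0.4 -0.4]
SHIFT mm [ 84.3 -42.7 168.3] TURN 14.9 or -345.1
```

Emit:
move_arm(
  commands=[
    [-0.2, 0, -7, 28, 3],
    [-0.2, 0, -14, 56, 6],
    [-0.2, 0, -21, 84, 9],
    [-0.2, 0, -28, 112, 12],
    [-0.2, 10, -36, 140, 14.5],
    [-0.2, 30, -40, 160, 15],
    [-0.2, 50, -42, 168, 15],
    [-0.2, 60, -42, 168, 15],
  ],
)

```text
time: 26.12
position: [0.6032, -0.0578, 0.1516]
tool_rot: [0.135, 0.694, -0.135, 0.694]
ft_force: [-0.7, -0.3, 0.5]
grip_width: 0.0528
```

```bash
python3 plan.py 0.602 -0.0595 0.054 68
python3 - <<'E'
from fit import *
ct=robot.camera("scene"); crop(ct,(290,100,410,200),6,'s25.png')
ct=robot.camera("top"); crop(ct,(340,140,460,240),6,'t25.png')
E
```

```text
t 26.12 pos [ 0.6032 -0.0578  0.1516] jawyaw 67.99 xaxis [-0.001  0.    -1.   ] w 0.0528 q [-0.28  0.62  1.57  0.    0.95 -1.47] F [-0.7 -0.3  0.5]
SHIFT mm [97.6 -2.  -0.4] TURN -0.0 or 360.0
```

View pics/s25.png

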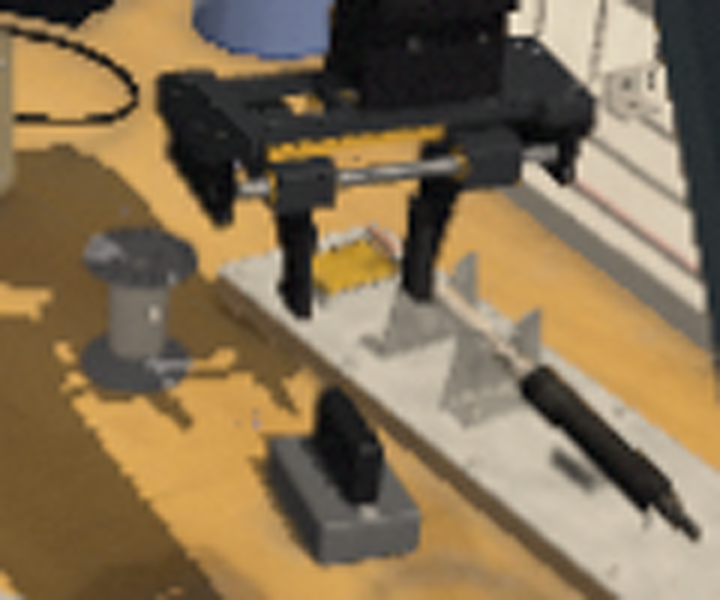

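View pics/t25.png

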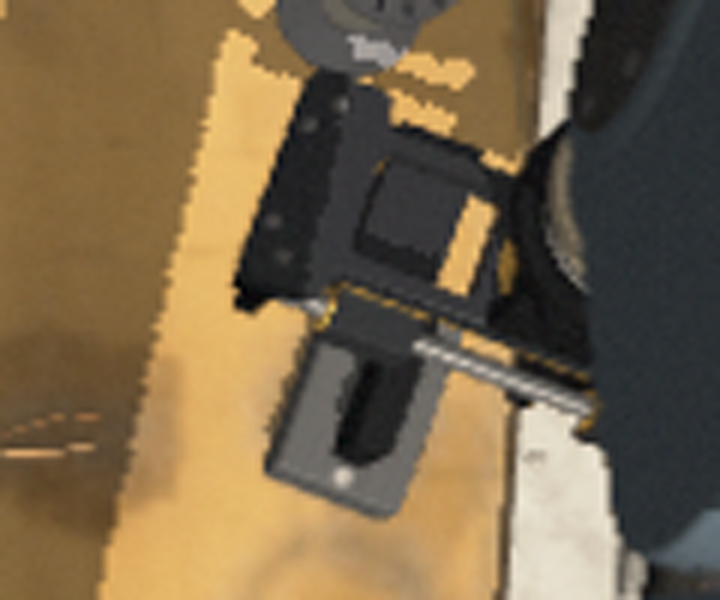

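Emit:
move_arm(
  commands=[
    [-0.2, 20, -2, 0, 0],
    [-0.2, 45, -2, 0, 0],
    [-0.2, 65, -2, 0, 0],
    [-0.2, 75, -2, 0, 0],
    [-0.2, 75, -2, 0, 0],
    [-0.2, 75, -2, 0, 0],
  ],
)

```text
time: 26.72
position: [0.6009, -0.0607, 0.0797]
tool_rot: [0.136, 0.694, -0.136, 0.694]
ft_force: [-0.4, 0.6, -0.2]
grip_width: 0.0523
```

```bash
python3 plan.py 0.602 -0.0595 0.055 68
python3 - <<'E'
from fit import *
ct=robot.camera("scene"); crop(ct,(290,120,410,220),6,'s26.png')
E
```

```text
t 26.72 pos [ 0.6009 -0.0607  0.0797] jawyaw 67.88 xaxis [-0.  0. -1.] w 0.0523 q [-0.29  0.73  1.61  0.    0.81 -1.47] F [-0.4  0.6 -0.2]
SHIFT mm [24.7  1.5  0.5] TURN -0.1 or 359.9
```

View pics/s26.png

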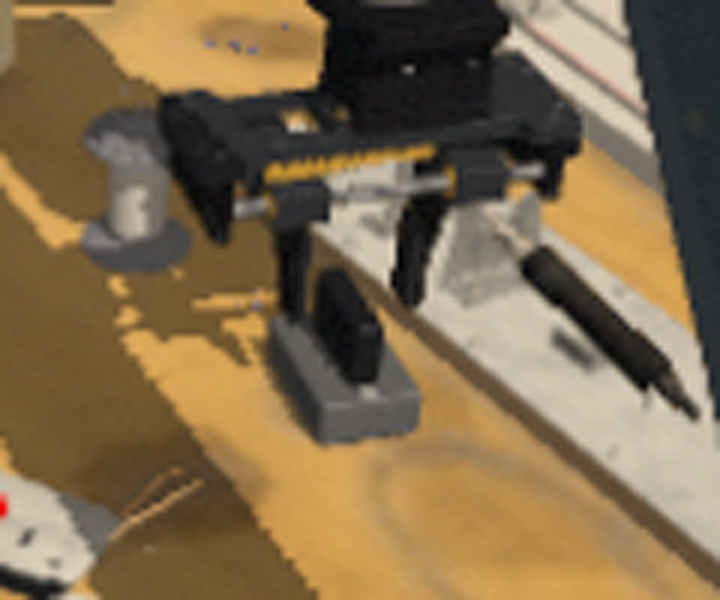

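Emit:
move_arm(
  commands=[
    [-0.2, 7, 1, 0, 0],
    [-0.2, 14, 1, 0, 0],
    [-0.2, 20, 1, 0, 0],
    [-0.2, 23, 1, 0, 0],
    [-0.2, 23, 1, 0, 0],
  ],
)

```text
time: 27.18
position: [0.6008, -0.0604, 0.0551]
tool_rot: [0.136, 0.695, -0.136, 0.693]
ft_force: [0.4, 0.4, 0.7]
grip_width: 0.0524
```

Emit:
move_arm(
  commands=[
    [0.3, 0, 0, 0, 0],
    [1, 0, 0, 0, 0],
    [1, 0, 0, 0, 0],
    [1, 0, 0, 0, 0],
    [1, 0, 0, 0, 0],
    [1, 0, 0, 0, 0],
    [1, 0, 0, 0, 0],
  ],
  newtons=40,
)

```text
time: 27.77
position: [0.6015, -0.0606, 0.0562]
tool_rot: [0.136, 0.694, -0.136, 0.694]
ft_force: [-0.1, -0.6, 1.0]
grip_width: 0.0157
```

```bash
python3 plan.py 0.602 -0.0595 0.055 68
python3 - <<'E'
from fit import *
ct=robot.camera("scene"); crop(ct,(290,120,410,220),6,'s27.png')
E
```

```text
t 27.77 pos [ 0.6015 -0.0606  0.0562] jawyaw 67.83 xaxis [ 0. -0. -1.] w 0.0157 q [-0.29  0.76  1.62 -0.    0.76 -1.47] F [-0.1 -0.6  1. ]
SHIFT mm [1.2 1.2 0.1] TURN -0.2 or 359.8
```

View pics/s27.png

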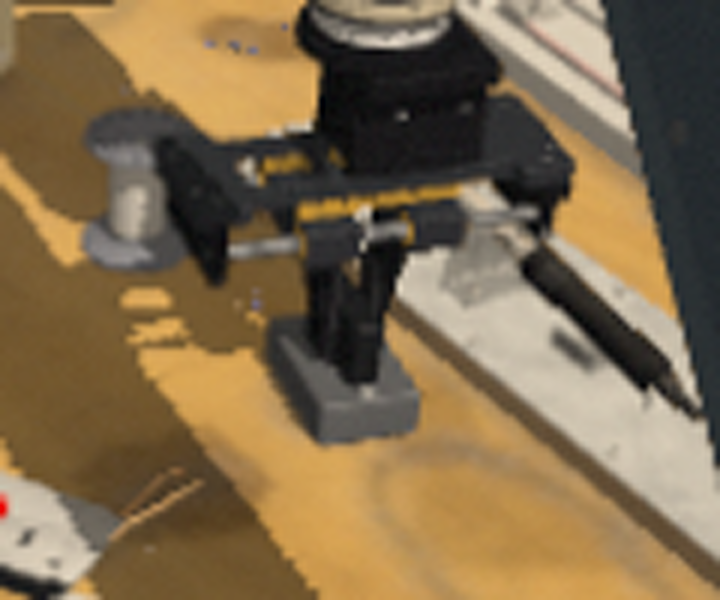

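Emit:
move_arm(
  commands=[
    [1, -10, 0, 0, 0],
    [1, -30, 0, 0, 0],
    [1, -60, 0, 0, 0],
    [1, -95, 0, 0, 0],
    [1, -125, 0, 0, 0],
    [1, -135, 0, 0, 0],
    [1, -135, 0, 0, 0],
  ],
)

```text
time: 28.4
position: [0.6031, -0.0609, 0.1942]
tool_rot: [0.136, 0.692, -0.136, 0.696]
ft_force: [-0.4, 0.3, -3.2]
grip_width: 0.0161
```

```bash
python3 plan.py 0.466 0.2165 0.19 83
python3 - <<'E'
from fit import *
ct=robot.camera("scene"); crop(ct,(290,80,410,180),6,'s28.png')
E
```

```text
t 28.4 pos [ 0.6031 -0.0609  0.1942] jawyaw 67.83 xaxis [ 0.006 -0.002 -1.   ] w 0.0161 q [-0.28  0.56  1.54  0.    1.03 -1.47] F [-0.4  0.3 -3.2]
SHIFT mm [   2.8  205.1 -231.6] TURN -15.2 or 344.8
```

View pics/s28.png

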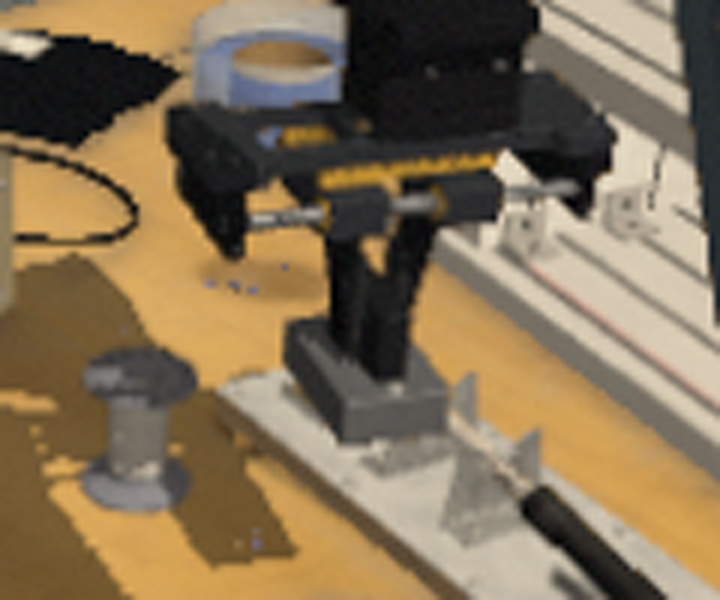

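Emit:
move_arm(
  commands=[
    [1, 0, 15, -17, -2],
    [1, 0, 37, -42, -4],
    [1, 0, 62, -70, -6],
    [1, 0, 88, -99, -8],
    [1, 0, 114, -128, -10],
    [1, 0, 139, -157, -12],
    [1, 0, 164, -185, -14],
    [1, 0, 184, -208, -15.2],
  ],
)

```text
time: 29.12
position: [0.4744, 0.1901, 0.1883]
tool_rot: [0.042, 0.708, -0.043, 0.703]
ft_force: [-0.1, 0.4, -4.3]
grip_width: 0.0162
```

```bash
python3 plan.py 0.466 0.2165 0.13 83
```

```text
t 29.12 pos [0.4744 0.1901 0.1883] jawyaw 83.14 xaxis [-0.007 -0.    -1.   ] w 0.0162 q [ 0.16  0.46  1.77  0.    0.91 -1.29] F [-0.1  0.4 -4.3]
SHIFT mm [ 58.4  25.3 -11.1] TURN 0.1 or -359.9
```

Emit:
move_arm(
  commands=[
    [1, 0, 15, -6, 0],
    [1, 0, 24, -11, 0],
    [1, 12, 25, -13, 0],
    [1, 28, 25, -13, 0],
    [1, 42, 25, -13, 0],
    [1, 50, 25, -13, 0],
    [1, 50, 25, -13, 0],
    [1, 50, 25, -13, 0],
  ],
)

```text
time: 29.78
position: [0.468, 0.2142, 0.14]
tool_rot: [0.043, 0.707, -0.044, 0.705]
ft_force: [0.7, 1.0, -4.0]
grip_width: 0.0157
```

```bash
python3 plan.py 0.466 0.2165 0.1145 83
python3 - <<'E'
from fit import *
ct=robot.camera("scene"); crop(ct,(250,170,350,270),6,'s29.png')
ct=robot.camera("top"); crop(ct,(240,190,340,290),6,'t29.png')
E
```

```text
t 29.78 pos [0.468  0.2142 0.14  ] jawyaw 82.98 xaxis [-0.003 -0.001 -1.   ] w 0.0157 q [ 0.21  0.55  1.81 -0.    0.79 -1.24] F [ 0.7  1.  -4. ]
SHIFT mm [25.5  2.  -2.2] TURN -0.0 or 360.0
```

View pics/s29.png

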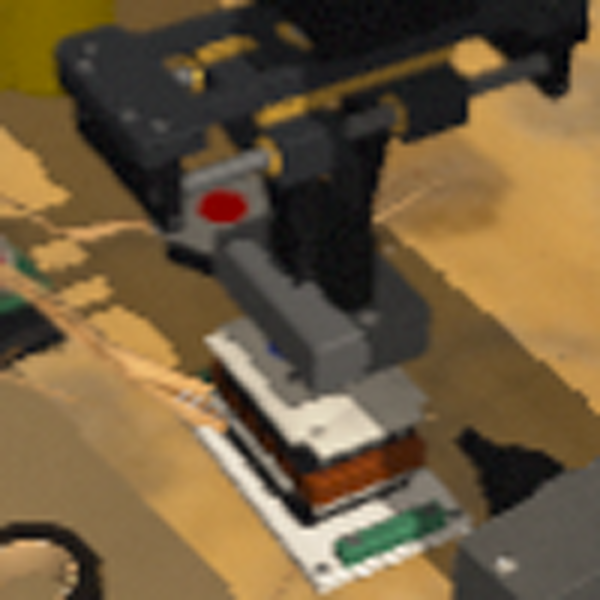

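Emit:
move_arm(
  commands=[
    [1, 6, 2, -3, 0],
    [1, 12, 2, -3, 0],
    [1, 17, 2, -3, 0],
    [1, 19, 2, -3, 0],
    [1, 19, 2, -3, 0],
    [1, 19, 2, -3, 0],
  ],
)

```text
time: 30.38
position: [0.4656, 0.2171, 0.1218]
tool_rot: [0.043, 0.706, -0.043, 0.706]
ft_force: [-0.1, 0.5, -3.0]
grip_width: 0.0156
```

```bash
python3 plan.py 0.466 0.2165 0.1145 83
python3 - <<'E'
from fit import *
ct=robot.camera("scene"); crop(ct,(250,170,350,270),6,'s30.png')
E
```

```text
t 30.38 pos [0.4656 0.2171 0.1218] jawyaw 83.03 xaxis [-0. -0. -1.] w 0.0156 q [ 0.22  0.58  1.82 -0.    0.75 -1.23] F [-0.1  0.5 -3. ]
SHIFT mm [ 7.3 -0.6  0.4] TURN 0.0 or -360.0
```

View pics/s30.png

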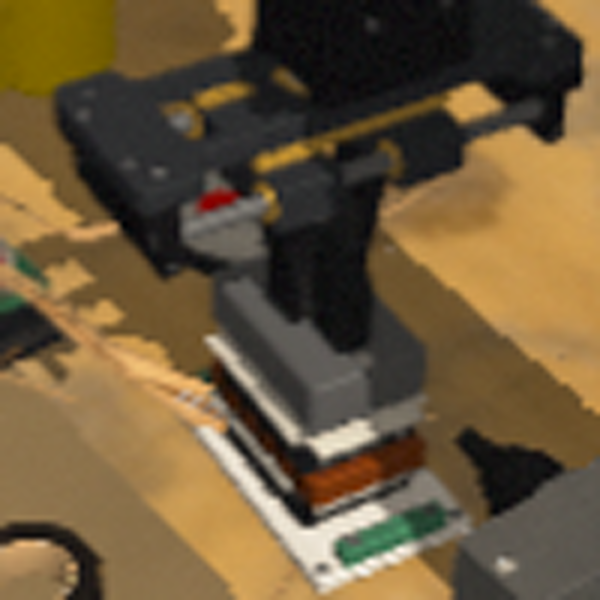

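Emit:
move_arm(
  commands=[
    [1, 2, 0, 0, 0],
    [1, 4, 0, 0, 0],
    [1, 6, 0, 0, 0],
    [1, 6, 0, 0, 0],
    [1, 6, 0, 0, 0],
  ],
)

```text
time: 30.85
position: [0.4656, 0.2171, 0.1159]
tool_rot: [0.043, 0.706, -0.043, 0.706]
ft_force: [0.0, -0.6, -3.2]
grip_width: 0.0154
```

```bash
python3 plan.py 0.466 0.2165 0.1145 83
```

```text
t 30.85 pos [0.4656 0.2171 0.1159] jawyaw 83.02 xaxis [-0. -0. -1.] w 0.0154 q [ 0.22  0.59  1.82  0.    0.73 -1.23] F [ 0.  -0.6 -3.2]
SHIFT mm [ 1.4 -0.6  0.5] TURN 0.0 or -360.0
```

Emit:
move_arm(
  commands=[
    [1, 1, 0, 0, 0],
    [1, 1, 0, 0, 0],
    [1, 2, 0, 0, 0],
    [1, 2, 0, 0, 0],
    [1, 2, 0, 0, 0],
  ],
)

```text
time: 31.27
position: [0.4659, 0.2172, 0.1142]
tool_rot: [0.043, 0.706, -0.043, 0.706]
ft_force: [-0.4, 0.3, -2.5]
grip_width: 0.0157
```

```bash
python3 plan.py 0.466 0.2165 0.1145 83
python3 - <<'E'
from fit import *
ct=robot.camera("scene"); crop(ct,(250,170,350,270),6,'s31.png')
E
```

```text
t 31.27 pos [0.4659 0.2172 0.1142] jawyaw 83.02 xaxis [ 0.001  0.    -1.   ] w 0.0157 q [ 0.22  0.59  1.83  0.    0.73 -1.23] F [-0.4  0.3 -2.5]
SHIFT mm [-0.3 -0.7  0.2] TURN 0.0 or -360.0
```

View pics/s31.png

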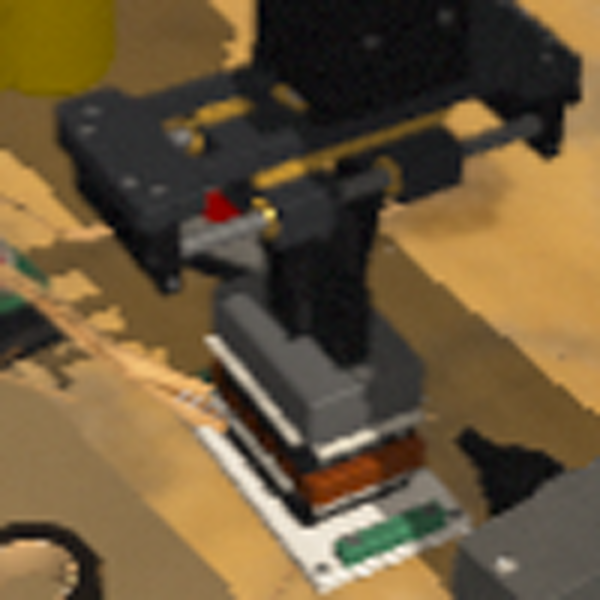

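Emit:
move_arm(
  commands=[
    [1, 1, 0, 0, 0],
    [1, 1, 0, 0, 0],
    [1, 1, 0, 0, 0],
  ],
)

```text
time: 31.57
position: [0.4659, 0.2172, 0.1142]
tool_rot: [0.043, 0.705, -0.043, 0.706]
ft_force: [-1.4, -1.2, 5.9]
grip_width: 0.0158
```

```bash
python3 plan.py 0.466 0.2165 0.1145 83
```

```text
t 31.57 pos [0.4659 0.2172 0.1142] jawyaw 83.03 xaxis [ 0.001  0.    -1.   ] w 0.0158 q [ 0.22  0.59  1.83 -0.    0.73 -1.23] F [-1.4 -1.2  5.9]
SHIFT mm [-0.3 -0.7  0.2] TURN 0.0 or -360.0
```

Firm contact; release and withdraw straight up.

Emit:
move_arm(
  commands=[
    [0.5, -0.7, 0, 0, 0],
    [0.3, -0.7, 0, 0, 0],
    [0, -0.7, 0, 0, 0],
    [-0.2, -0.7, 0, 0, 0],
    [-0.2, -0.7, 0, 0, 0],
    [-0.2, -0.7, 0, 0, 0],
  ],
)

```text
time: 32.07
position: [0.4657, 0.2172, 0.1136]
tool_rot: [0.043, 0.706, -0.043, 0.706]
ft_force: [0.8, -0.5, -0.2]
grip_width: 0.0467
```

Emit:
move_arm(
  commands=[
    [-0.2, -10, 0, 0, 0],
    [-0.2, -35, 0, 0, 0],
    [-0.2, -70, 0, 0, 0],
    [-0.2, -100, 0, 0, 0],
    [-0.2, -110, -30, 0, 0],
    [-0.2, -110, -70, 0, 0],
    [-0.2, -110, -110, 0, 0],
    [-0.2, -110, -150, 0, 0],
  ],
)

```text
time: 32.73
position: [0.4472, 0.0672, 0.225]
tool_rot: [0.042, 0.705, -0.042, 0.707]
ft_force: [-0.0, -1.1, -0.9]
grip_width: 0.0525
```

Emit:
move_arm(
  commands=[
    [-0.2, 0, -35, 0, 0],
    [-0.2, 0, -70, 0, 0],
    [-0.2, 0, -70, 0, 0],
    [-0.2, 0, -70, 0, 0],
  ],
)

```text
time: 33.07
position: [0.439, -0.0029, 0.2244]
tool_rot: [0.045, 0.705, -0.045, 0.706]
ft_force: [0.0, 0.6, -0.2]
grip_width: 0.0523
```

```bash

python3 - <<'E'
from look import *
look(['press_weight','blue_module','red_module'],dict(press_weight=(.466,.217,-.122,.058),blue_module=(.466,.217,-.115,.04),red_module=(.6,.1505,.425,0)),'33',(180,100,430,320),(230,130,380,290))
cs=robot.camera("scene");ct=robot.camera("top")
for n in ["tape","solder_spool","yellow_mug","flux_bottle"]:
    for nm,c in(("s",cs),("t",ct)):
        print(n,nm,[(round(r['p'],2),np.round(r['bbox'])) for r in robot.regions_of(c,n)[:1]])
E
python3 plan.py 0.466 0.2165 0.1145 83
```

```text
press_weight s 0.8 773
press_weight t 0.93 819
press_weight 2 [ 0.4657  0.2194 -0.1591  0.058 ] 0.284
press_weight 1 [ 0.466   0.2185 -0.1067  0.058 ] 0.135
blue_module s 0.45 139
blue_module 1 [ 0.4674  0.2208 -0.3015  0.04  ] 4.474
red_module s 0.9 339
red_module t 0.97 802
red_module 2 [0.5989 0.1502 0.439  0.    ] 0.88
red_module 1 [0.5992 0.1491 0.4399 0.    ] 0.145
tape s [(0.97, array([244., 255., 270., 280.]))]
tape t [(0.69, array([218., 247., 244., 273.]))]
solder_spool s [(0.86, array([304., 140., 322., 166.]))]
solder_spool t [(0.96, array([389., 120., 416., 154.]))]
yellow_mug s [(0.83, array([246., 158., 270., 185.]))]
yellow_mug t [(0.89, array([296., 114., 333., 150.]))]
flux_bottle s [(0.84, array([207., 252., 225., 285.]))]
flux_bottle t [(0.48, array([181., 246., 202., 259.]))]
t 33.97 pos [ 0.439  -0.0013  0.2237] jawyaw 83.02 xaxis [-0.  0. -1.] w 0.0523 q [-0.26  0.32  1.91  0.    0.92 -1.71] F [ 0.9 -0.2 -0. ]
SHIFT mm [109.2 219.4   0.4] TURN 0.0 or -360.0
```

View pics/t33.png

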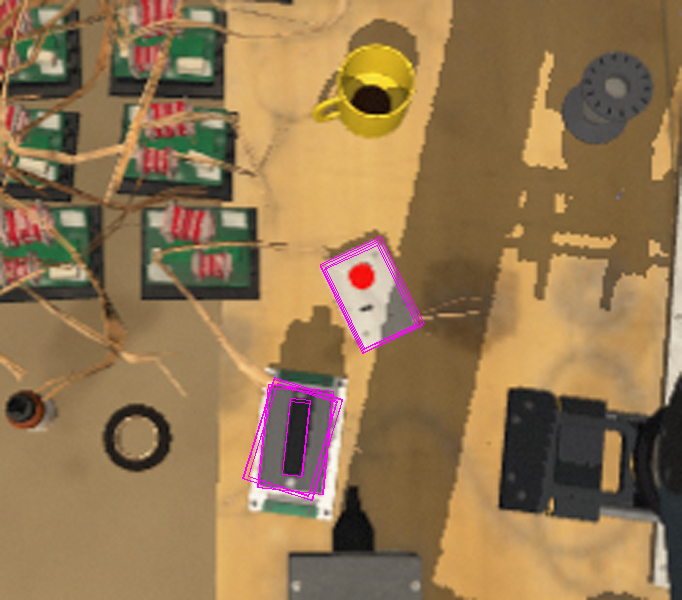

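View pics/s33.png

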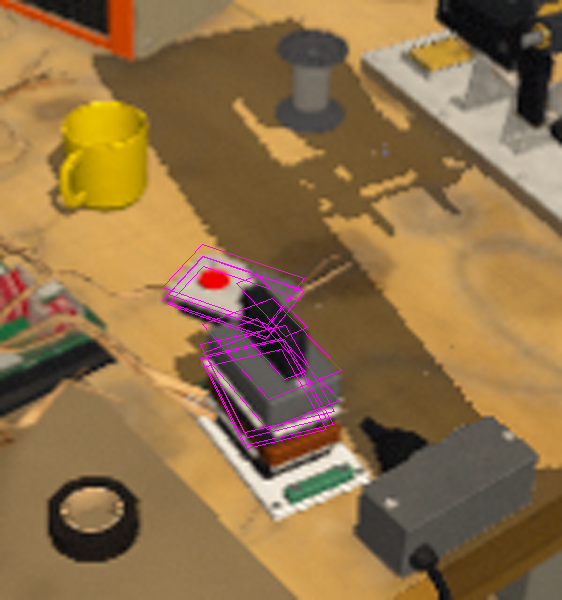

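The stack stands level and centred. The blue-module fit here is spurious, because only a sliver of it is visible under the weight. Handing in.

```bash
python3 -c "
from rig import robot
print(robot.hand_in())"
```

```text
the job is handed in; nothing more can be done
None
```

The stack is built in the cradle in the order you asked for: yellow-dot module, separator, blue-dot module, weight with its bar on top. Everything was let go and the job was handed in at about 34 s; no verdict is reported.

**Extra step:** The separator lay about 16 mm from the soldering-iron plate, too close for a finger to fit. I pressed on it lightly (about 13 N) and dragged it roughly 27 mm clear before gripping it.

**Stack position:** I measured each piece from the top camera, using its expected height. All are well inside the 12 mm and 0.2 rad limits.

| Piece | Offset from cradle centre | Angle to cradle length |
|---|---|---|
| yellow-dot module | about 1 mm | about 0.03 rad |
| separator | about 1.5 mm | about 0.01 rad |
| blue-dot module | about 2 mm | about 0.02 rad |
| weight | about 3 mm | about 0.02 rad |

The weight and both modules made contact at the expected heights, and the pictures show the stack level.

**Other things:** The red-dot module measured within about 2 mm of its start. The tape, spool, mug and bottle show up at most a few pixels from their starting places.

**Checks that disagreed or failed:**
- **Camera mismatch:** The scene camera sits about 1.5 pixels (2–3 mm) off from the top camera, so its fits matched less well. For example, it pulled the combined angle fit of the weight to -0.16 rad.
- **Blue module at the end:** The last fit was meaningless because the weight hides it. Its figure is from just before the weight went on.

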